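Start a vial warming run on the bench timer

TASK

Close the clear cover of the vial warmer, then set the wind-up bench timer for this batch: turn its dial clockwise until the pointer is past the top (15-minute) mark, then turn it back down to 12 minutes and let go. The timer is light and must stay where it stands, facing as it does: bear down on the dial just firmly enough that the case does not turn or slide on the bench, without crushing it, and leave the other things on the bench alone.

Things in the scene. Friction and masses are not known exactly. Their poses are not given: they have to be found in the camera images.
- cover (a joint): Cover angle, rad: 0 = shut, grows as its front edge rises; starts open 0.75 to 1.15, top face looking away from the front and up. Flat clear panel in an aluminium frame, 200 mm deep, 262 wide, 9 thick, 0.45 kg, hinged along the warmer's far upper edge; stiff friction hinges (0.62 N m) keep it where it is left. About 5 to 10 N on its top face near the front rail shuts it.
- cover_hinge (a point): Middle of the cover's hinge line, fixed to the warmer, 105 mm above the bench. x points from the warmer's front to its hinge side, y along the hinge, z up. The warmer is a fixed white case 200 mm deep, 260 wide, 105 tall; the vials in it stay below its rim. Shut, the cover runs from here 200 mm towards -x (a black lip 90 mm wide runs 15 mm more), its top face 9 mm above this point.
- cover_rail (a point): Middle of the top face of the cover's front rail (an aluminium bar 16 mm wide), 192 mm from the hinge line; it moves with the cover. Its z axis is the normal of the cover's top face.
- timer: Loose wind-up bench timer, 0.3 to 0.4 kg: round white case 91 mm across, top 28 mm above the bench, on four soft rubber feet at 34 mm from the axis, black dial knob on top. Origin: on the dial's axis at bench level; x points to the scale's zero line. Unpressed, it slips round with the dial; 15 to 20 N of push down on the dial holds it. Over 28 N on the bench, weight included, harms it.
- timer_zero (a point): Point of the timer below the scale's zero line, 36 mm from the axis, 28 mm above the bench; it shows whether the timer has been slid or turned, and must stay within 20 mm of where it was.
- dial_grip (a point): Centre of the black fluted knob, on the dial's axis, 45.5 mm above the bench. The knob is a round grip 40 mm across from 32 to 59 mm above the bench, on a skirt 55 mm across whose top is at 32 mm. x points along the pointer (a dark bar on the knob's bright top, a white line on the skirt). It can be gripped across any diameter.
- dial (a joint): Dial angle, rad, from the zero line, growing clockwise seen from above: 0.3142 (18 deg) a minute; 12 min = 3.770, top mark 15 min = 4.712, end stop 5.0; starts at 2.2 to 3.3. Scale: 16 black lines over 270 deg, long at 0, 5, 10, 15, a dot by the zero line on the gap side. About 0.27 N m turns it up, 0.13 down; it stays where left. Forcing the end stop spins the case.
- table: The grey bench, top at z = 0.
- vial_a: Loose sample vial, 27 mm across, 58 mm tall, black cap; bystander. Origin at the underside.
- vial_b: The same, bystander.
- vial_c: The same, bystander.
- oil_bottle: Amber bottle 52 mm across, 105 mm tall, bystander. Origin at the underside.
- beaker: Glass beaker 58 mm across, 75 mm tall, bystander. Origin at the underside.
- dish: Low glass dish 76 mm across, 16 mm tall, bystander. Origin at the underside.
- tip_box: Grey box 55 x 85 x 45 mm, bystander. Origin at the underside.
Not all that is in view belongs to the job. What is meant by the timer is not green or orange, and is the smaller of those in its own colour.

How it is judged:
By the outcome, as a careful person would: the job done as asked, in the order asked, and still so for the second after the job is handed in, with the robot touching nothing.
It also fails if it takes over 56 s, if anything falls off the work surface, if the arm or the gripper's body presses on something with over 40 N, if the wrist force passes 120 N, or if a joint passes its speed limit or range.

ROBOT

A 7-joint arm with a two-finger parallel gripper is mounted at the origin on the work surface. World frame = base frame: x ahead of the robot, y to its left, z up, the work surface at z = 0. Lengths are in m, angles in rad, forces in N, time in s.
With the tool pointing down it reaches from about 0.35 to 0.9 m from the base axis. Payload 7.2 kg.
Tool frame: the origin (TCP) lies on the centre line of the jaws, within the pads' length; the fingertips stand 14 mm ahead of it and the grasp point (between the pads) lies 5 mm behind it; x points along the fingers, y is the direction in which the jaws open and shut, and the axes are right-handed (so a half turn about x gives the same grasp; the last joint's range is limited). The gripper opens to 85 mm and grips with 20 to 120 N. Pads are 22 mm wide; open, the fingers measure 114 mm over their backs; the gripper's body (76 mm by 85 mm) begins 54 mm behind the grasp point. The pads swing forward as they close: fully open they stand 13 mm farther back than shut.
Start: joints at [1.109, 0.411, -0.013, 1.596, 0.006, 1.134, -0.082], TCP at [0.24, -0.577, 0.245] pointing down, gripper open.
Joint ranges: [-2.95, 2.95], [-0.29, 1.99], [-1.47, 1.44], [0.14, 2.54], [-1.03, 4.17], [0.13, 1.85], [-2.86, 2.86]. Speed limits (rad/s): [2.39, 2.39, 3.01, 3.01, 3.14, 3.14, 3.14].

INTERFACE

Orientations are given as [roll, pitch, yaw] about the fixed x, y, z axes, in that order (R = Rz(yaw) Ry(pitch) Rx(roll)).
In Python, from cell import get_obs, vision, job, models gives the robot as it stands.
- The arm moves only by the shell command python3 -m inch 'ROWS' [FORCE]. ROWS is JSON, a list of rows, each an object with "fingers": the finger opening in mm, from 0 to 85.4; "offset": the shift along the tool's x, y, z as a fraction of full scale, a list of three; "twist": the turn about the tool's x as a fraction of full scale. A call has 1 to 12 rows; each row shifts and turns the commanded pose from where the row before left it, along the tool's axes as they then stand; what a row does not reach is not made up. Full scale, the value 1, is 0.03 m for a shift and 8 degrees for a turn. A row lasts 1/8 s, in which the tool goes at most 62.5 mm and 10.7 degrees, less where a joint would pass 70% of its speed; a pose out of reach is approached as far as the arm can. A call with a number of a shift or a turn outside -1 to 1 is refused whole. A call with a gripper value outside its range is refused whole. The fingers move at their own pace and stop on an object; FORCE is the grip in N (left out, the last holds). Time passes only in rows, so rows that do not move let the fingers close. It gives the time, the measured TCP pose, the force and the opening at its end, in the units of the state.
- get_obs(): the state, without advancing time (a new reading comes with each control period).
- vision.get_image(name): name is "scene" or "top" or "wrist"; returns the picture (400x640x3 uint8, red, green, blue); there is no depth.
- vision.get_calibration(name): a dict with "fx", "fy", "cx", "cy" (pixels), "origin" and "orientation" of the camera in the world. Camera axes: x right, y down, z forward; pixel columns grow to the right and rows downward; lengths in m; the calibration is good to about 2 mm. A picture is of the moment at which its call begins: read the wrist's pose just before it. get_calibration takes no time and is no camera call; for the wrist camera it gives the pose at the moment of the call.
- job.sign_off(): hands the job in, once; it reports no verdict.
Trained networks look in the newest picture that a camera, given by its name, has taken for a name from the list of things; names that differ only in an ending like _2 or _b are one class to them, and where a whole thing is asked for, a point or a joint stands for the part that bears it (a point fixed in the world has none). Each returns a list of dicts, best first, with "confidence" (0 to 1); they miss things now and then, are a little off and sometimes report something else, mostly with a low value. They report only what shows in the picture. A call takes as long as a camera call. They do not tell look-alikes from the thing itself.
- models.spot_in(camera, thing): "centre" ([column, row] in pixels, amid what is visible of it).
- models.tip_of(camera, thing): "centre" ([column, row] in pixels: a listed point, or the origin of a listed thing).
The state is a dict: "clock": time; "q": joint angles; "qvel": joint speeds; "effort": joint torques, N m; "tcp_pos": TCP position; "tool_rot": TCP orientation; "contact_force": force on the tool from outside, world axes, zero at the start; "torque": the same for the moment, N m; "grip_width": finger opening in m.
Only numpy, scipy, OpenCV 4.12 (cv2) and the standard library are available. Lean on these libraries where they do the work, as an engineer would, in place of code of your own. Each camera call takes 0.05 s, during which the arm holds its last target.

## Working session

There is one attempt and no reset: what is moved stays moved. The work goes in short steps, Python scripts to look and compute and a shell command to move; the robot and the scene stay as the last step left them, time stands still between calls to the robot, and variables do not carry over. Pictures are saved under pics/ and viewed, and the job is handed in when it is done.

```bash
ls; mkdir -p pics; python3 - <<'E'
from cell import get_obs, vision
import cv2
o=get_obs(); print(o)
for n in ("scene","top","wrist"):
    c=vision.get_calibration(n); print(n,c)
    cv2.imwrite(f"pics/{n}0.png",vision.get_image(n)[:,:,::-1])
E
```

```text
pics
{'clock': 0.0, 'q': array([ 1.10879434,  0.41191336, -0.01270945,  1.59709609,  0.00564947,
        1.13428443, -0.0821814 ]), 'qvel': array([-4.94685477e-05,  9.21276357e-04, -8.52443926e-04,  1.10595319e-03,
        5.83310736e-05,  1.36490958e-04, -1.20681982e-03]), 'effort': array([-3.13293167e-04, -6.00625777e+01,  6.81782607e-01, -2.99404943e+01,
        1.37788919e-02,  1.07979981e-02,  1.64293471e-05]), 'tcp_pos': array([ 0.23957007, -0.57672595,  0.24442339]), 'tool_rot': array([-1.47213239,  1.56913057,  2.06332434]), 'contact_force': array([-0.32168192, -0.38112339,  1.25911447]), 'torque': array([0.03618137, 0.01610032, 0.01856138]), 'grip_width': 0.0851626752790206}
scene {'fx': 401.74078750963633, 'fy': 401.74078750963633, 'cx': 327.1433055784108, 'cy': 191.50033652243042, 'origin': array([ 0.46384885, -0.80230051,  0.77029953]), 'orientation': array([-2.26532614, -0.00233597, -0.12816464])}
top {'fx': 461.2126834907951, 'fy': 461.2126834907951, 'cx': 322.31750300573077, 'cy': 204.14730082930552, 'origin': array([0.32852099, 0.03737665, 1.35359804]), 'orientation': array([-2.95121747e+00, -8.34370002e-05, -1.58431218e+00])}
wrist {'fx': 349.28669067335096, 'fy': 349.28669067335096, 'cx': 321.38001476729784, 'cy': 199.79475388859808, 'origin': array([ 0.30230243, -0.55121178,  0.37336727]), 'orientation': array([ 2.86875584e+00,  8.59577751e-04, -1.17704518e+00])}
```

View pics/scene0.png

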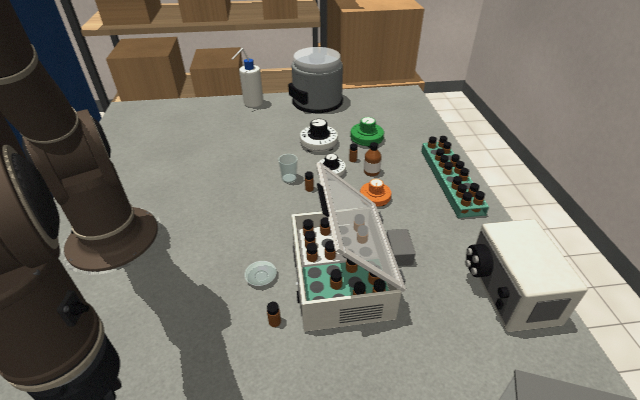

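View pics/top0.png

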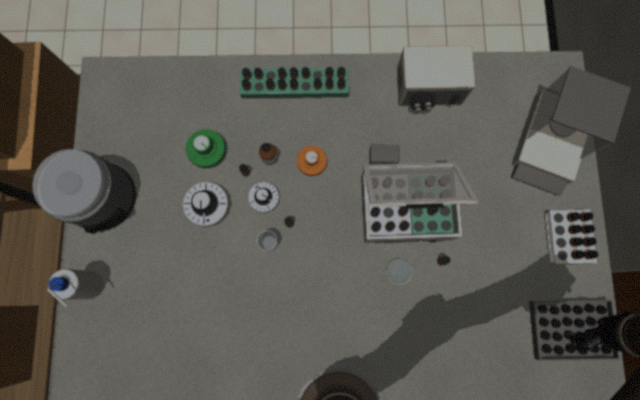

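View pics/wrist0.png

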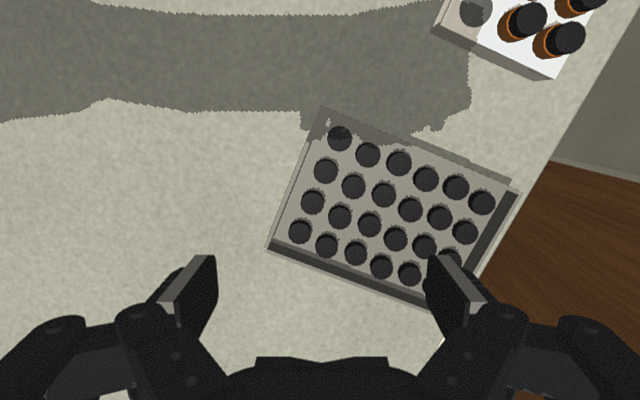

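The small white timer is at top (264,196) and scene (332,165). The larger white one is at top (205,203), and the green (205,148) and orange (312,160) timers are excluded by colour. I'll enlarge a crop to confirm and triangulate from both views.

```bash
cat > h.py <<'E'
import numpy as np, cv2
from scipy.spatial.transform import Rotation as R
from scipy.optimize import least_squares
from cell import get_obs, vision, models
def cal(n):
    c=vision.get_calibration(n); c=dict(c); c['R']=R.from_euler('xyz',c['orientation']).as_matrix(); return c
def ray(c,p):
    d=np.array([(p[0]-c['cx'])/c['fx'],(p[1]-c['cy'])/c['fy'],1]); d=c['R']@d; return c['origin'],d/np.linalg.norm(d)
def proj(c,X):
    v=(np.atleast_2d(X)-c['origin'])@c['R']; return np.c_[c['fx']*v[:,0]/v[:,2]+c['cx'],c['fy']*v[:,1]/v[:,2]+c['cy']]
def onz(c,p,z):
    o,d=ray(c,p); return o+d*(z-o[2])/d[2]
def tri(obs):
    A=np.zeros((3,3));b=np.zeros(3)
    for c,p in obs:
        o,d=ray(c,p);M=np.eye(3)-np.outer(d,d);A+=M;b+=M@o
    X=np.linalg.solve(A,b); return X,[float(np.linalg.norm(proj(c,X)[0]-p)) for c,p in obs]
E
python3 - <<'E'
from h import *
S,T=cal('scene'),cal('top')
si=vision.get_image('scene');ti=vision.get_image('top')
for th in ['timer','timer_zero','dial_grip','cover_rail','cover_hinge']:
    for n in ('scene','top'):
        print(th,n,[(np.round(d['centre'],1).tolist(),round(d['confidence'],2)) for d in models.tip_of(n,th)][:6])
a=cv2.resize(si[110:220,260:410],(800,587),interpolation=cv2.INTER_CUBIC)
cv2.imwrite('pics/sc1.png',a[:,:,::-1])
a=cv2.resize(ti[120:250,170:340],(784,600),interpolation=cv2.INTER_CUBIC)
cv2.imwrite('pics/tc1.png',a[:,:,::-1])
E
```

```text
timer scene [([374.0, 200.7], 0.86), ([365.9, 135.6], 0.82), ([314.6, 145.1], 0.71), ([285.8, 175.8], 0.47)]
timer top [([208.8, 207.6], 0.89), ([207.4, 152.5], 0.86), ([315.5, 162.9], 0.75), ([261.4, 197.9], 0.73)]
timer_zero scene [([301.7, 134.4], 0.7), ([340.4, 159.3], 0.68)]
timer_zero top [([217.4, 155.5], 0.67), ([324.8, 159.1], 0.65), ([258.5, 188.2], 0.63), ([204.5, 220.3], 0.58)]
dial_grip scene [([333.2, 160.7], 0.78), ([377.1, 185.1], 0.62), ([365.7, 123.7], 0.59), ([319.0, 127.5], 0.56), ([383.3, 245.8], 0.5)]
dial_grip top [([202.1, 199.5], 0.98), ([313.1, 159.1], 0.82), ([202.2, 145.8], 0.74), ([264.7, 195.0], 0.61)]
cover_rail scene [([326.2, 200.0], 0.62)]
cover_rail top [([425.1, 200.2], 0.56), ([267.2, 248.5], 0.44)]
cover_hinge scene [([386.3, 241.9], 0.66), ([331.0, 172.2], 0.46), ([373.8, 168.0], 0.24)]
cover_hinge top [([408.4, 164.5], 0.71)]
```

View pics/sc1.png

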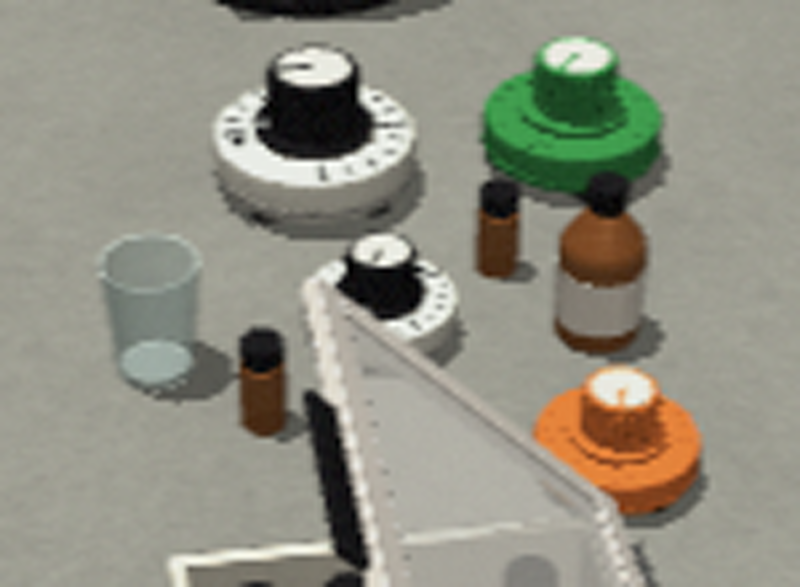

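View pics/tc1.png

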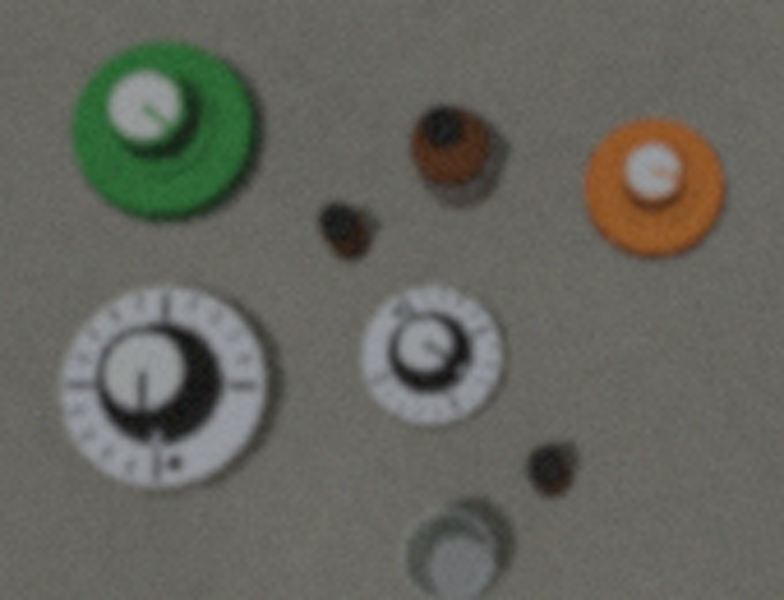

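```bash
python3 - <<'E'
from h import *
S,T=cal('scene'),cal('top')
print('knob',tri([(S,(333.2,160.7)),(T,(264.7,195))]))
print('hinge',tri([(S,(386.3,241.9)),(T,(408.4,164.5))]))
si=vision.get_image('scene');ti=vision.get_image('top')
a=cv2.resize(si[150:340,270:430],(505,600),interpolation=cv2.INTER_CUBIC)
cv2.imwrite('pics/sc2.png',a[:,:,::-1])
a=cv2.resize(ti[140:250,350:490],(764,600),interpolation=cv2.INTER_CUBIC)
cv2.imwrite('pics/tc2.png',a[:,:,::-1])
E
```

```text
knob (array([0.61133387, 0.20011825, 0.04946092]), [0.7430800285953227, 0.792776263731306])
hinge (array([ 0.67625532, -0.20759475,  0.11069803]), [0.5155112421496019, 0.411516993287086])
```

View pics/sc2.png

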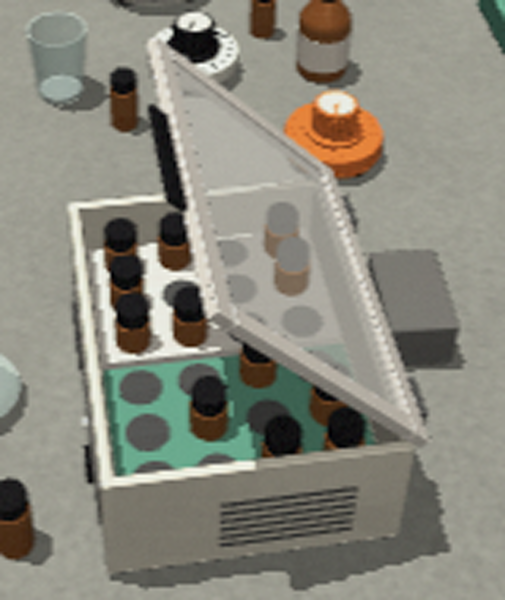

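View pics/tc2.png

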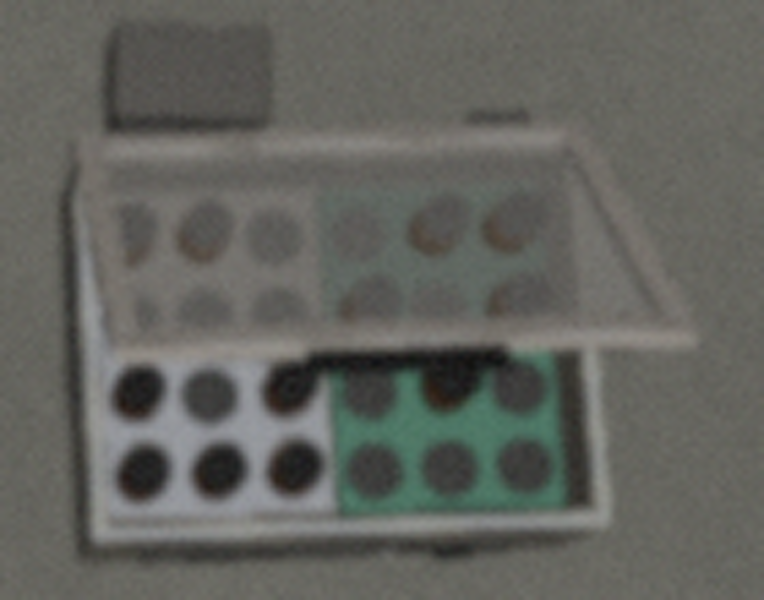

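```bash
python3 - <<'E'
from h import *
S,T=cal('scene'),cal('top')
P={'ff':((317.5,163.4),(370.5,204.1)),'fn':((340.3,250.8),(477.7,201.9)),'hn':((404.7,288.5),(455.4,164.7)),'hf':((373,205.4),(363.7,165.7))}
for k,(s,t) in P.items(): print(k,tri([(S,s),(T,t)]))
L={'ff':(-.2,.131,.009),'fn':(-.2,-.131,.009),'hn':(0,-.131,.009),'hf':(0,.131,.009)}
def model(p):
    h=np.array([p[0],p[1],.105]);Rz=R.from_euler('z',p[2]).as_matrix();Ry=R.from_euler('y',p[3]).as_matrix()
    return {k:h+Rz@Ry@np.array(v) for k,v in L.items()},h,Rz@Ry
def res(p):
    m,_,_=model(p); r=[]
    for k,(s,t) in P.items(): r+=list(proj(S,m[k])[0]-s)+list(proj(T,m[k])[0]-t)
    return r
f=least_squares(res,[.67,-.2,0,.9],loss='soft_l1'); print(f.x,np.round(res(f.x),1))
m,h,M=model(f.x); print('rail',h+M@[-.192,0,.009],'normal',M[:,2],'edge front',m)
print('shut rail',h+R.from_euler('z',f.x[2]).as_matrix()@[-.192,0,.009])
np.save('cover.npy',f.x)
# bystanders near
for th in ['vial_a','oil_bottle','beaker','dish','tip_box']:
    for n,c in (('top',T),):
        print(th,[(np.round(onz(c,d['centre'],0)[:2],3).tolist(),round(d['confidence'],2)) for d in models.tip_of(n,th)][:6])
E
```

```text
ff (array([ 0.53798412, -0.08306483,  0.24961459]), [0.7977753574957311, 0.724062804821422])
fn (array([ 0.54424326, -0.3445963 ,  0.25039963]), [1.5346411386216414, 1.0797054590981259])
hn (array([ 0.67713894, -0.33822396,  0.11388604]), [1.440954303930767, 1.0208136776774743])
hf (array([ 0.67404021, -0.08284539,  0.10977416]), [0.7367213855942338, 0.6508370993179012])
[ 0.67112557 -0.21101008  0.02267589  0.80460966] [-0.2 -2.3  0.3  1.1 -2.7 -1.3  0.9 -0.5  0.6  2.5  1.  -2.   0.7 -1.4
 -1.   0.3]
rail [ 0.5445118  -0.21388165  0.24958806] normal [0.72037479 0.01633794 0.69339255] edge front {'ff': array([ 0.5359958 , -0.08304111,  0.25535254]), 'fn': array([ 0.54193637, -0.34497375,  0.25535254]), 'hn': array([ 0.68057923, -0.34182936,  0.11124053]), 'hf': array([ 0.67463866, -0.07989672,  0.11124053])}
shut rail [ 0.47917493 -0.21536348  0.114     ]
vial_a [([0.689, 0.264], 0.52), ([0.529, 0.122], 0.46), ([0.413, -0.306], 0.46)]
oil_bottle [([0.742, 0.194], 0.74)]
beaker [([0.654, 0.226], 0.67), ([0.472, 0.188], 0.54)]
dish [([0.396, -0.194], 0.98), ([0.429, -0.011], 0.45)]
tip_box [([0.742, -0.161], 0.67)]
```

```bash
cat >> h.py <<'E'
def plan(target,yaw=None):
    """offset fractions (units of 30mm) in tool axes and yaw change needed"""
    o=get_obs();M=R.from_euler('xyz',o['tool_rot']).as_matrix()
    d=np.array(target)-o['tcp_pos']; print('t',round(o['clock'],2),'tcp',np.round(o['tcp_pos'],4),'F',np.round(o['contact_force'],1),'grip',round(o['grip_width']*1000,1))
    print('tool y',np.round(M[:,1],3),'z',np.round(M[:,2],3),'x',np.round(M[:,0],3),'rows-units',np.round(M.T@d/.03,2), 'q7',round(o['q'][6],3))
    return M
E
python3 - <<'E'
from h import *
plan([.575,-.214,.30])
E
```

```text
t 1.1 tcp [ 0.2398 -0.5772  0.2453] F [ 1.  -0.4  0. ] grip 85.5
tool y [ 0.384 -0.923  0.   ] z [-0.923 -0.384  0.   ] x [ 0. -0. -1.] rows-units [ -1.82  -6.89 -14.96] q7 -0.082
```

```bash
python3 -m inch '[{"fingers":0,"offset":[-1,0,0],"twist":0.95},{"fingers":0,"offset":[-1,0,0],"twist":0.95},{"fingers":0,"offset":[-1,0,0],"twist":0.93}]' 40; python3 -c "
from h import *
plan([.575,-.214,.30])"
```

```text
clock: 1.48
tcp_pos: [0.2397, -0.5771, 0.3363]
tool_rot: [2.596, 1.571, -0.551]
contact_force: [-0.1, 0.4, -0.3]
grip_width: 0.0322
t 1.48 tcp [ 0.2397 -0.5771  0.3363] F [-0.1  0.4 -0.3] grip 32.2
tool y [-0.006 -1.     0.   ] z [-1.     0.006 -0.   ] x [ 0. -0. -1.] rows-units [  1.21 -12.17 -11.11] q7 -0.455
```

```bash
python3 -m inch '[{"fingers":0,"offset":[0,-1,-1],"twist":0},{"fingers":0,"offset":[0,-1,-1],"twist":0},{"fingers":0,"offset":[0,-1,-1],"twist":0},{"fingers":0,"offset":[0,-1,-1],"twist":0},{"fingers":0,"offset":[0,-1,-1],"twist":0},{"fingers":0,"offset":[0,-1,-1],"twist":0},{"fingers":0,"offset":[0,-1,-1],"twist":0},{"fingers":0,"offset":[0,-1,-1],"twist":0},{"fingers":0,"offset":[0,-1,-1],"twist":0},{"fingers":0,"offset":[0,-1,-1],"twist":0},{"fingers":0,"offset":[0.3,-1,-1],"twist":0},{"fingers":0,"offset":[0.6,-1,-0.1],"twist":0}]'; python3 -c "
from h import *
plan([.560,-.214,.27])
cv2.imwrite('pics/s3.png',vision.get_image('scene')[100:350,240:480,::-1].repeat(2,0).repeat(2,1))"
```

```text
clock: 2.98
tcp_pos: [0.5753, -0.2158, 0.3081]
tool_rot: [-2.974, 1.569, 0.168]
contact_force: [0.1, -0.7, -0.1]
grip_width: -0.0002
t 2.98 tcp [ 0.5753 -0.2158  0.3081] F [ 0.1 -0.7 -0.1] grip -0.2
tool y [ 0. -1. -0.] z [-1.    -0.    -0.002] x [ 0.002  0.    -1.   ] rows-units [ 1.27 -0.06  0.51] q7 -1.339
```

View pics/s3.png

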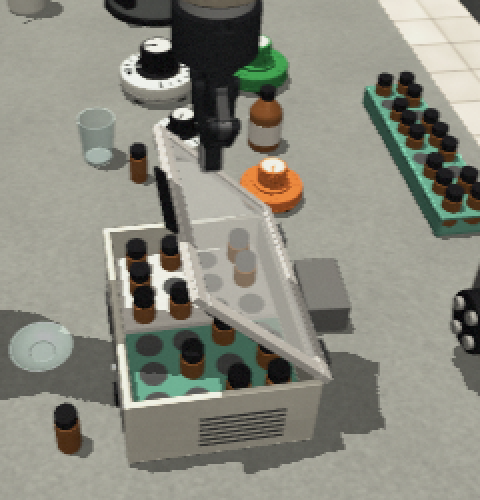

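```bash
python3 -m inch '[{"fingers":0,"offset":[0.6,0,0.3],"twist":0},{"fingers":0,"offset":[0.5,0,0.27],"twist":0},{"fingers":0,"offset":[0.35,0,0.24],"twist":0},{"fingers":0,"offset":[0.35,0,0.24],"twist":0},{"fingers":0,"offset":[0.35,0,0.24],"twist":0},{"fingers":0,"offset":[0.3,0,0.2],"twist":0}]'; python3 -c "
from h import *
plan([.510,-.214,.202])
cv2.imwrite('pics/s4.png',vision.get_image('scene')[100:350,240:480,::-1].repeat(2,0).repeat(2,1))"
```

```text
clock: 3.78
tcp_pos: [0.5281, -0.2177, 0.2343]
tool_rot: [1.737, 1.571, -1.406]
contact_force: [1.1, -0.9, 2.3]
grip_width: -0.0002
t 3.77 tcp [ 0.5281 -0.2177  0.2343] F [ 1.1 -0.9  2.3] grip -0.2
tool y [-0.002 -1.     0.   ] z [-1.     0.002 -0.   ] x [ 0. -0. -1.] rows-units [ 1.08 -0.12  0.6 ] q7 -1.32
```

View pics/s4.png

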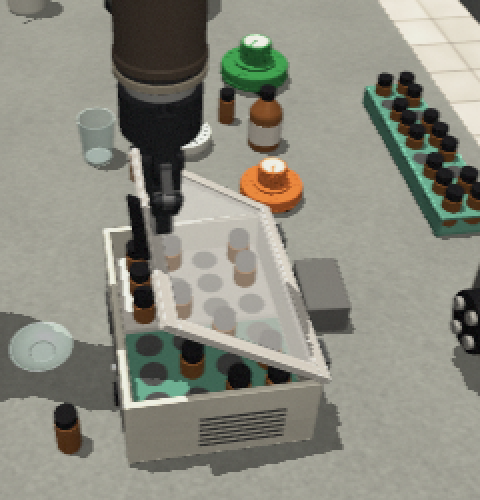

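The finger is on the rail and the cover is closing with a few N of force. I'll continue along the arc.

```bash
python3 -m inch '[{"fingers":0,"offset":[0.36,0,0.2],"twist":0},{"fingers":0,"offset":[0.36,0,0.2],"twist":0},{"fingers":0,"offset":[0.36,0,0.2],"twist":0},{"fingers":0,"offset":[0.4,0,0.15],"twist":0},{"fingers":0,"offset":[0.4,0,0.15],"twist":0},{"fingers":0,"offset":[0.4,0,0.12],"twist":0},{"fingers":0,"offset":[0.4,0,0.08],"twist":0},{"fingers":0,"offset":[0.4,0,0.03],"twist":0},{"fingers":0,"offset":[0.2,0,0],"twist":0}]'; python3 -c "
from h import *
plan([.489,-.214,.127])
cv2.imwrite('pics/s5.png',vision.get_image('scene')[100:350,240:480,::-1].repeat(2,0).repeat(2,1))"
```

```text
clock: 4.95
tcp_pos: [0.4943, -0.2173, 0.1353]
tool_rot: [-0.426, 1.57, 2.715]
contact_force: [0.3, -0.3, 1.5]
grip_width: -0.0
t 4.95 tcp [ 0.4943 -0.2173  0.1353] F [ 0.3 -0.3  1.5] grip -0.0
tool y [-0.001 -1.    -0.001] z [-1.     0.001  0.001] x [-0.001  0.001 -1.   ] rows-units [ 0.28 -0.11  0.18] q7 -1.321
```

View pics/s5.png

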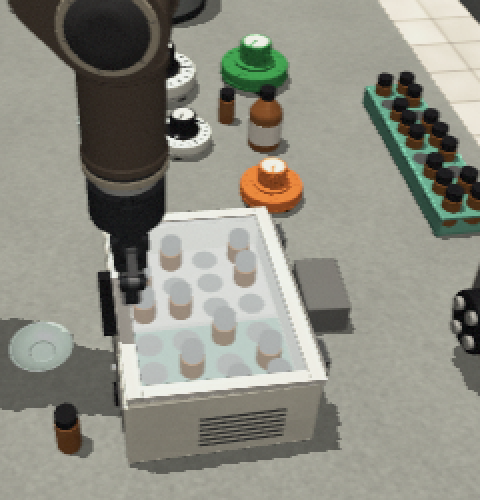

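Nearly shut. I'll press down the last millimetres in small steps until the force shows contact with the rim.

```bash
python3 -m inch '[{"fingers":0,"offset":[0.15,0,0],"twist":0},{"fingers":0,"offset":[0.1,0,0],"twist":0},{"fingers":0,"offset":[0.07,0,0],"twist":0},{"fingers":0,"offset":[0,0,0],"twist":0}]';  python3 -m inch '[{"fingers":0,"offset":[0.07,0,0],"twist":0},{"fingers":0,"offset":[0,0,0],"twist":0}]'
```

```text
clock: 5.5
tcp_pos: [0.4949, -0.2175, 0.128]
tool_rot: [2.655, 1.57, -0.488]
contact_force: [-3.2, 1.5, 10.4]
grip_width: -0.0004
clock: 5.75
tcp_pos: [0.495, -0.2175, 0.1276]
tool_rot: [2.534, 1.569, -0.609]
contact_force: [-9.0, 3.9, 29.1]
grip_width: 0.0001
```

```bash
python3 -m inch '[{"fingers":0,"offset":[-1,0,0],"twist":0},{"fingers":30,"offset":[-1,0,0],"twist":0},{"fingers":65,"offset":[-1,-1,0],"twist":0},{"fingers":65,"offset":[-1,-1,-0.3],"twist":0},{"fingers":65,"offset":[-1,-1,-0.3],"twist":0},{"fingers":65,"offset":[-0.3,-1,-0.3],"twist":0},{"fingers":65,"offset":[0,-1,-0.3],"twist":0},{"fingers":65,"offset":[0,-1,-0.3],"twist":0},{"fingers":65,"offset":[0,-1,-0.3],"twist":0},{"fingers":65,"offset":[0,-1,-0.3],"twist":0},{"fingers":65,"offset":[0,-1,-0.3],"twist":0},{"fingers":65,"offset":[0,-1,0],"twist":0}]'; python3 -m inch '[{"fingers":65,"offset":[0,-1,0],"twist":0},{"fingers":65,"offset":[0,-1,0],"twist":0},{"fingers":65,"offset":[0,-1,0],"twist":0},{"fingers":65,"offset":[0,0,0],"twist":0}]'; python3 -c "
from h import *
plan([.611,.2,.06])
print(cal('wrist'))
cv2.imwrite('pics/w6.png',vision.get_image('wrist')[:,:,::-1])
im=vision.get_image('scene')
cv2.imwrite('pics/s6.png',im[:,:,::-1])
for t in ['timer','timer_zero','dial_grip']: print(t,[(np.round(d['centre'],1).tolist(),round(d['confidence'],2)) for d in models.tip_of('wrist',t)])
"
```

```text
clock: 7.25
tcp_pos: [0.5676, 0.0834, 0.2836]
tool_rot: [-2.791, 1.57, 0.349]
contact_force: [-0.0, 0.6, -0.7]
grip_width: 0.0654
clock: 7.75
tcp_pos: [0.5666, 0.1756, 0.2837]
tool_rot: [-1.552, 1.569, 1.593]
contact_force: [0.8, 0.7, -0.4]
grip_width: 0.0649
t 7.75 tcp [0.5666 0.1756 0.2837] F [ 0.8  0.7 -0.4] grip 64.9
tool y [ 0.003 -1.    -0.002] z [-1.    -0.003  0.   ] x [-0.     0.002 -1.   ] rows-units [ 7.46 -0.8  -1.48] q7 -2.059
{'fx': 349.28669067335096, 'fy': 349.28669067335096, 'cx': 321.38001476729784, 'cy': 199.79475388859808, 'origin': array([0.63441574, 0.17524061, 0.41250907]), 'orientation': array([ 2.86911750e+00,  7.19246258e-04, -1.56779836e+00]), 'R': array([[ 2.99796070e-03, -9.63102834e-01, -2.69116969e-01],
       [-9.99995247e-01, -3.08091977e-03, -1.14091239e-04],
       [-7.19246196e-04,  2.69116032e-01, -9.63107493e-01]])}
timer [([291.8, 125.3], 0.98), ([423.0, 19.1], 0.92), ([147.0, 144.1], 0.63)]
timer_zero [([273.7, 92.6], 0.98), ([465.6, 28.2], 0.96), ([134.2, 194.2], 0.66)]
dial_grip [([113.9, 153.1], 0.76), ([289.5, 127.9], 0.63), ([435.6, 9.8], 0.6)]
```

View pics/w6.png

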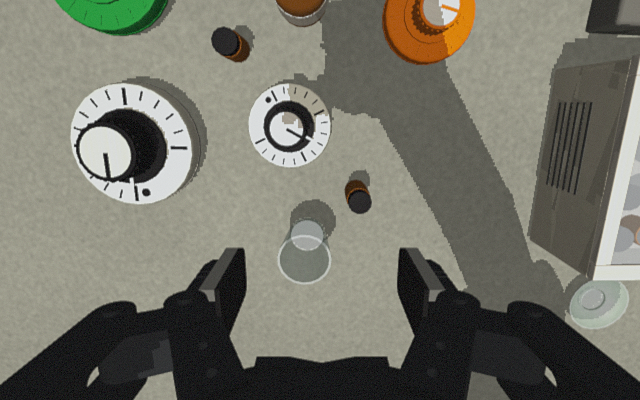

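View pics/s6.png

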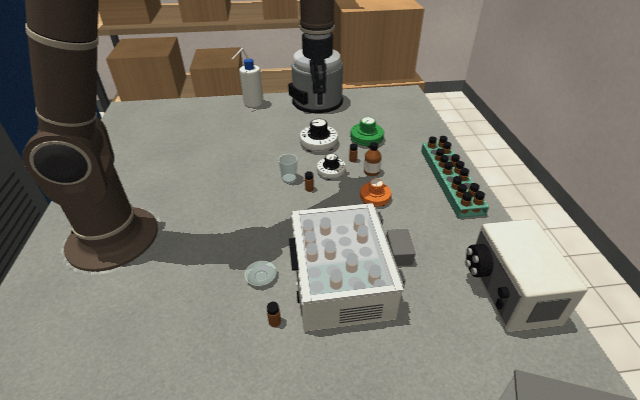

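```bash
python3 - <<'E'
from h import *
im=cv2.imread('pics/w6.png')
a=cv2.resize(im[75:175,235:345],(660,600),interpolation=cv2.INTER_CUBIC)
cv2.imwrite('pics/w6c.png',a)
E
```

```text
(no output)
```

View pics/w6c.png

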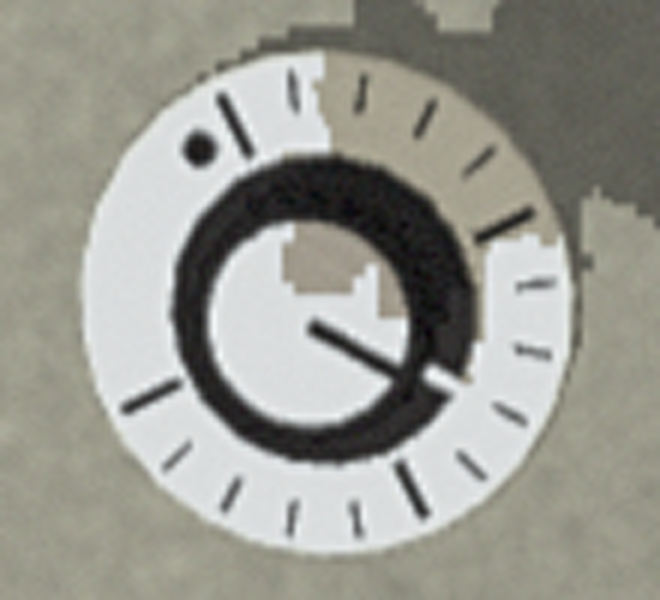

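```bash
cat > m6.py <<'E'
from h import *
W=cal('wrist');S,T=cal('scene'),cal('top')
f=lambda u,v:(u/6+235,v/6+75)
c=onz(W,f(328,302),.028); k=onz(W,f(309,323),.059)
print('case',c,'knobtop',k)
ang=lambda p,c:np.degrees(np.arctan2(p[1]-c[1],p[0]-c[0]))
lines={0:(235,125),5:(505,225),10:(412,490),15:(152,397)}
c2=np.mean([c[:2],k[:2]],0)
for m,p in lines.items():
    q=onz(W,f(*p),.028); print(m,ang(q,c2),np.hypot(*(q[:2]-c2))*1000)
q=onz(W,f(443,380),.032);print('ptr skirt',ang(q,c2)); 
q1=onz(W,f(312,325),.059);q2=onz(W,f(395,377),.059); print('ptr bar',ang(q2,q1),ang(q2,k))
print('tri knob',tri([(W,f(309,323)),(T,(264,194.5))]), tri([(W,f(328,302)),(S,(332,167))]))
t=onz(W,f(235,125),.028)
np.save('zero0.npy',t); print('zero',t)
E
python3 m6.py
```

```text
case [0.61141495 0.2043256  0.028     ] knobtop [0.60993749 0.20484981 0.059     ]
0 25.983830899961774 34.80912405604336
5 -66.35829716051695 35.093346275662014
10 -156.00282063449245 36.37644713454634
15 116.5413090083202 36.01572562093891
ptr skirt -121.5153996843042
ptr bar -122.22987251021527 -122.28802098091056
tri knob (array([0.60967999, 0.20358787, 0.05254186]), [1.8704859078130567, 0.6597012332411026]) (array([0.6109253 , 0.20482701, 0.02266368]), [0.15056691772936023, 0.05154759509510279])
zero [0.64196676 0.21983819 0.028     ]
```

```bash
python3 -m inch '[{"fingers":65,"offset":[0,0,0],"twist":-1},{"fingers":65,"offset":[0,0,0],"twist":-1},{"fingers":65,"offset":[0,0,0],"twist":-1},{"fingers":65,"offset":[0,0,0],"twist":-1},{"fingers":65,"offset":[0,0,0],"twist":-1},{"fingers":65,"offset":[0,0,0],"twist":-1},{"fingers":65,"offset":[0,0,0],"twist":-1},{"fingers":65,"offset":[0,0,0],"twist":-1},{"fingers":65,"offset":[0,0,0],"twist":-1},{"fingers":65,"offset":[0,0,0],"twist":-1},{"fingers":65,"offset":[0,0,0],"twist":-1},{"fingers":65,"offset":[0,0,0],"twist":-1}]';python3 -m inch '[{"fingers":65,"offset":[0,0,0],"twist":-1},{"fingers":65,"offset":[0,0,0],"twist":-1},{"fingers":65,"offset":[0,0,0],"twist":-1},{"fingers":65,"offset":[0,0,0],"twist":-1},{"fingers":65,"offset":[0,0,0],"twist":0}]'; python3 -c "
from h import *
plan([.6107,.2045,.14])"
```

```text
clock: 9.5
tcp_pos: [0.5675, 0.1712, 0.2837]
tool_rot: [0.344, 1.57, -1.12]
contact_force: [-0.5, 0.3, -0.2]
grip_width: 0.0651
clock: 10.12
tcp_pos: [0.5675, 0.1713, 0.2836]
tool_rot: [-0.82, 1.571, -1.732]
contact_force: [0.3, -0.7, 0.3]
grip_width: 0.0652
t 10.12 tcp [0.5675 0.1713 0.2836] F [ 0.3 -0.7  0.3] grip 65.2
tool y [ 0.79   0.613 -0.   ] z [ 0.613 -0.79   0.   ] x [-0. -0. -1.] rows-units [4.79 1.82 0.01] q7 0.015
```

```bash
python3 -m inch '[{"fingers":65,"offset":[0.5,0.9,0],"twist":0},{"fingers":65,"offset":[1,0.92,0],"twist":0},{"fingers":65,"offset":[1,0,0],"twist":0},{"fingers":65,"offset":[1,0,0],"twist":0},{"fingers":65,"offset":[0.8,0,0],"twist":0},{"fingers":65,"offset":[0,0,0],"twist":0}]'; python3 -c "
from h import *
plan([.6107,.2045,.048])
cv2.imwrite('pics/w7.png',vision.get_image('wrist')[:,:,::-1])
cv2.imwrite('pics/s7.png',cv2.resize(vision.get_image('scene')[90:240,230:450,::-1],None,fx=3.5,fy=3.5,interpolation=2))"
```

```text
clock: 10.88
tcp_pos: [0.6095, 0.2048, 0.1528]
tool_rot: [-1.785, 1.567, -2.697]
contact_force: [-0.0, 0.3, 0.7]
grip_width: 0.0651
t 10.88 tcp [0.6095 0.2048 0.1528] F [-0.   0.3  0.7] grip 65.1
tool y [ 0.791  0.612 -0.004] z [ 0.612 -0.791 -0.001] x [-0.003 -0.002 -1.   ] rows-units [3.49 0.04 0.04] q7 -0.098
```

View pics/w7.png

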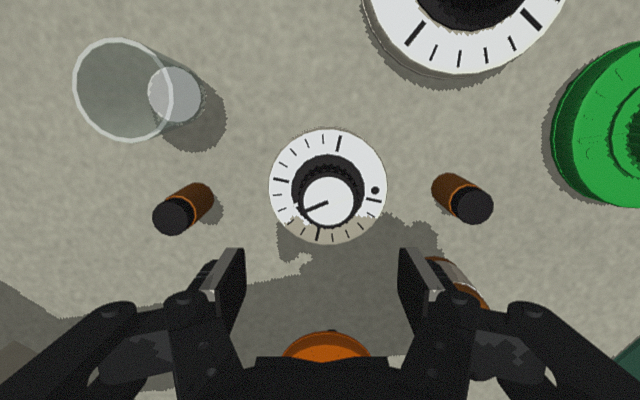

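View pics/s7.png

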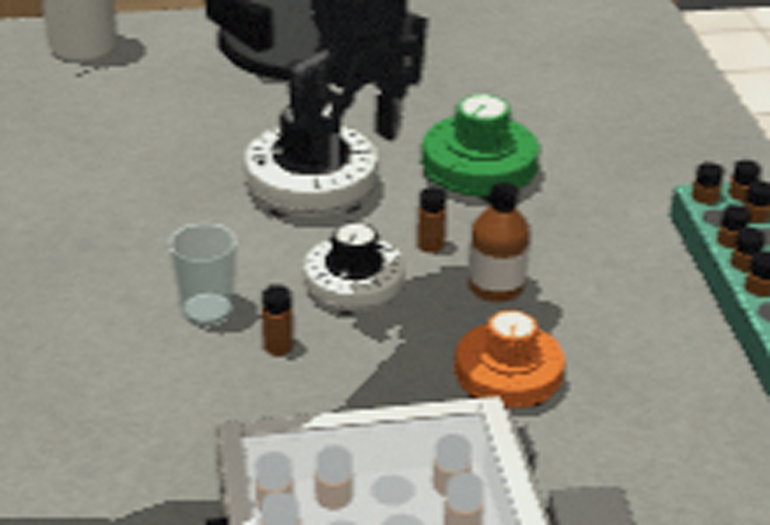

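```bash
python3 - <<'E'
from h import *
im=cv2.imread('pics/w7.png')
a=cv2.resize(im[120:250,262:396],(618,600),interpolation=cv2.INTER_CUBIC)
cv2.imwrite('pics/w7c.png',a)
E
```

```text
(no output)
```

View pics/w7c.png

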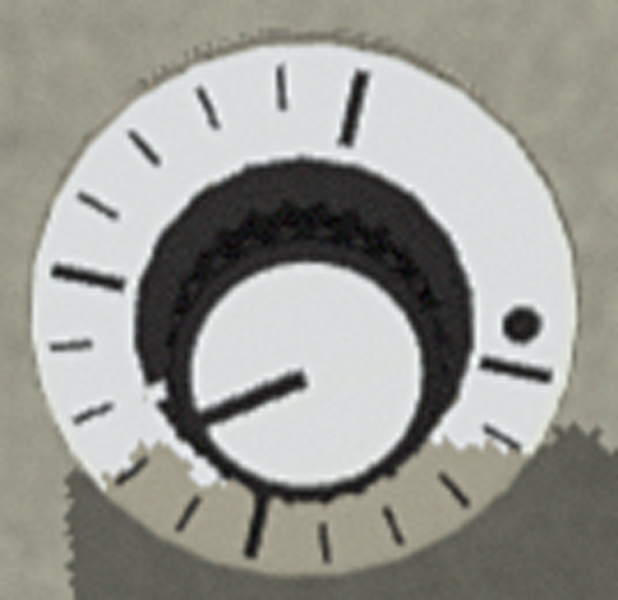

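```bash
cat > m7.py <<'E'
from h import *
W=cal('wrist')
s=618/134
f=lambda u,v:(u/s+262,v/s+120)
c=onz(W,f(303,309),.028); k=onz(W,f(307,375),.059)
print('case',c,'knobtop',k)
ang=lambda p,c:np.degrees(np.arctan2(p[1]-c[1],p[0]-c[0]))
lines={0:(516,370),5:(256,525),10:(88,277),15:(355,108)}
c2=np.mean([c[:2],k[:2]],0)
for m,p in lines.items():
    q=onz(W,f(*p),.028); print(m,ang(q,c2),np.hypot(*(q[:2]-c2))*1000)
q=onz(W,f(157,393),.032);print('ptr skirt',ang(q,c2)) 
q1=onz(W,f(303,378),.059);q2=onz(W,f(205,418),.059); print('ptr bar',ang(q2,q1),ang(q2,k))
# 2-view height check using saved calibration of view 6
W6=dict(W); W6['origin']=np.array([0.63441574,0.17524061,0.41250907]);W6['R']=R.from_euler('xyz',[2.8691175,7.19246258e-04,-1.56779836]).as_matrix()
g=lambda u,v:(u/6+235,v/6+75)
print('tri knobtop',tri([(W,f(307,375)),(W6,g(309,323))]),'case',tri([(W,f(303,309)),(W6,g(328,302))]))
plan([*c2,.047])
E
python3 m7.py
```

```text
case [0.61015389 0.21342216 0.028     ] knobtop [0.61168397 0.21155726 0.059     ]
0 23.23526719558273 36.380272143943884
5 -64.30870655596611 37.32303707776181
10 -152.79252021926305 35.63003662898565
15 114.46472087249897 34.795723327676235
ptr skirt -115.64351675899331
ptr bar -119.1468281264103 -118.47586248523245
tri knobtop (array([0.61012889, 0.21093877, 0.06086302]), [2.3615191437012513, 1.626202679376125]) case (array([0.61063052, 0.21116341, 0.01952602]), [1.4925648760545975, 1.0805340847781197])
t 10.97 tcp [0.6107 0.2059 0.1555] F [ 0.1 -0.6 -0.2] grip 65.3
tool y [0.79  0.613 0.001] z [ 0.613 -0.79   0.   ] x [ 0.001  0.    -1.   ] rows-units [ 3.62  0.14 -0.17] q7 -0.097
```

```bash
python3 - <<'E'
from h import *
S,T=cal('scene'),cal('top')
print('top case',onz(T,(263.7,197.0),.028),'knob',onz(T,(262.2,194.8),.059))
print('scene case',onz(S,(354/3.5+230,264/3.5+90),.028),'knob',onz(S,(355/3.5+230,236/3.5+90),.059))
for n in range(3):
  W=cal('wrist'); print(np.round(W['origin'],4),np.round(W['orientation'],4)); 
o=get_obs(); print(o['clock'],o['tcp_pos'],o['qvel'].round(3))
vision.get_image('wrist')
W=cal('wrist'); print(np.round(W['origin'],4),np.round(W['orientation'],4));o=get_obs(); print(o['clock'],o['tcp_pos'])
E
```

```text
top case [0.60764079 0.2055968  0.028     ] knob [0.6076219  0.20603499 0.059     ]
scene case [0.60819489 0.20623926 0.028     ] knob [0.60869339 0.20538126 0.059     ]
[0.5687 0.2592 0.2843] [2.8691e+00 4.0000e-04 6.5980e-01]
[0.5687 0.2592 0.2843] [2.8691e+00 4.0000e-04 6.5980e-01]
[0.5687 0.2592 0.2843] [2.8691e+00 4.0000e-04 6.5980e-01]
10.975 [0.61068884 0.20589379 0.15548391] [ 0.001 -0.015 -0.011 -0.012 -0.     0.     0.009]
[0.5688 0.2594 0.2848] [ 2.8688e+00 -6.0000e-04  6.6020e-01]
11.025 [0.61093218 0.20608498 0.15596899]
```

```bash
python3 - <<'E'
from h import *
W=cal('wrist'); im=vision.get_image('wrist'); cv2.imwrite('pics/w8.png',im[:,:,::-1])
import pickle; pickle.dump(W,open('W8.pkl','wb'))
for t in ['timer','timer_zero','dial_grip']: print(t,[(np.round(d['centre'],1).tolist(),round(d['confidence'],2)) for d in models.tip_of('wrist',t)])
im2=im[:,:,::-1]
x0,y0=262,120
cv2.imwrite('pics/w8c.png',cv2.resize(im2[120:250,262:396],(618,600),interpolation=cv2.INTER_CUBIC))
# wrist image: project predicted points
for X in ([.6095,.207,.028],[.6095,.207,.059],[.611,.2045,.028]): print(X,proj(W,X))
print(get_obs()['tcp_pos'])
# ellipse of case
hsv=cv2.cvtColor(np.ascontiguousarray(im2),cv2.COLOR_BGR2HSV)
m=((hsv[...,2]>165)&(hsv[...,1]<30)).astype(np.uint8)[100:270,240:420]
n,l,st,ce=cv2.connectedComponentsWithStats(m); print(st[1:][st[1:,4]>300],ce[1:][st[1:,4]>300])
E
```

```text
timer [([322.7, 361.7], 0.77), ([324.3, 182.6], 0.76), ([608.8, 128.2], 0.68)]
timer_zero [([369.8, 199.5], 0.76), ([578.1, 141.2], 0.58), ([325.6, 179.4], 0.24)]
dial_grip [([326.3, 196.9], 0.95)]
[0.6095, 0.207, 0.028] [[321.16865512 192.81857627]]
[0.6095, 0.207, 0.059] [[321.16902712 204.33078392]]
[0.611, 0.2045, 0.028] [[320.71162862 196.50022774]]
[0.61074188 0.20612242 0.15579932]
[[  26   29  117   98 4535]
 [  60   76   49   47 1718]] [[82.72723264 69.3477398 ]
 [84.88242142 99.07043073]]
```

View pics/w8c.png

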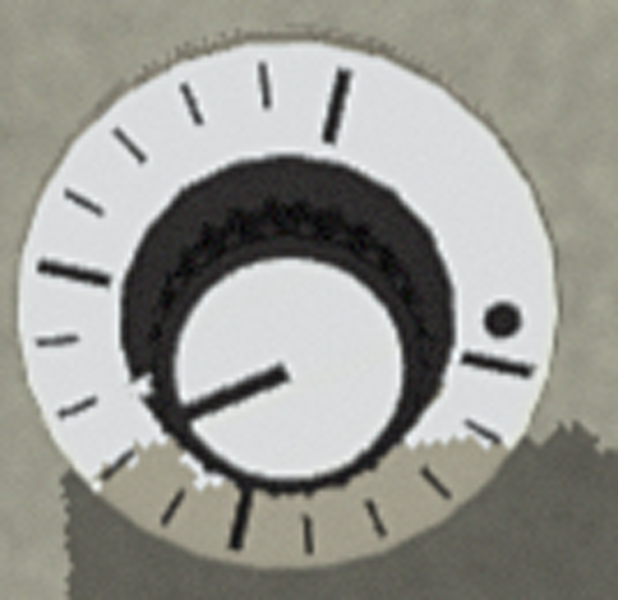

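```bash
cat > m8.py <<'E'
from h import *
import pickle
W=pickle.load(open('W8.pkl','rb'))
s=618/134
f=lambda u,v:(u/s+262,v/s+120)
c=onz(W,f(287,303),.028); k=onz(W,f(289,368),.059)
print('case',c,'knobtop',k,f(287,303),f(289,368))
ang=lambda p,c:np.degrees(np.arctan2(p[1]-c[1],p[0]-c[0]))
for m,p in {0:(497,365),5:(240,518),10:(74,273),15:(338,106)}.items():
    q=onz(W,f(*p),.028); print(m,ang(q,c),np.hypot(*(q[:2]-c[:2]))*1000)
q=onz(W,f(143,386),.032);print('ptr skirt',ang(q,c),ang(q,k)) 
q1=onz(W,f(285,373),.059);q2=onz(W,f(187,413),.059); print('ptr bar',ang(q2,q1),ang(q2,k))
E
python3 m8.py; python3 -c "
from h import *
plan([.610,.2075,.047])"
```

```text
case [0.60792249 0.21280097 0.028     ] knobtop [0.60940643 0.21094595 0.059     ] (324.22977346278316, 185.6990291262136) (324.66343042071196, 199.7928802588997)
0 20.96653699600984 36.33069227752586
5 -64.07063823904572 38.34173620565738
10 -150.40634329066765 35.05495288026472
15 113.79509175609958 33.010362181292265
ptr skirt -113.30230590189264 -117.95437109633598
ptr bar -119.17716878368331 -117.54156927425464
t 11.22 tcp [0.6107 0.2061 0.1558] F [-0.  -0.6  0.5] grip 64.9
tool y [0.789 0.614 0.002] z [ 0.614 -0.789  0.001] x [ 0.002  0.    -1.   ] rows-units [ 3.63  0.   -0.05] q7 -0.096
```

```bash
python3 -c "
from h import *
plan([.609,.2073,.060])"; python3 -m inch '[{"fingers":65,"offset":[0.8,0,-0.07],"twist":0},{"fingers":65,"offset":[0.8,0,0],"twist":0},{"fingers":65,"offset":[0.7,0,0],"twist":0},{"fingers":65,"offset":[0.5,0,0],"twist":0},{"fingers":65,"offset":[0.3,0,0],"twist":0},{"fingers":65,"offset":[0,0,0],"twist":0}]'; python3 -c "
from h import *
W=cal('wrist')
cv2.imwrite('pics/w9.png',vision.get_image('wrist')[:,:,::-1])
cv2.imwrite('pics/s9.png',cv2.resize(vision.get_image('scene')[90:240,230:450,::-1],None,fx=3.5,fy=3.5,interpolation=2))
plan([.609,.2073,.047])"
```

```text
t 11.22 tcp [0.6107 0.2061 0.1558] F [-0.  -0.6  0.5] grip 64.9
tool y [0.789 0.614 0.002] z [ 0.614 -0.789  0.001] x [ 0.002  0.    -1.   ] rows-units [ 3.19 -0.03 -0.07] q7 -0.096
clock: 11.98
tcp_pos: [0.6088, 0.2076, 0.0613]
tool_rot: [-1.956, 1.57, -2.865]
contact_force: [-0.1, 0.7, -0.0]
grip_width: 0.0646
t 12.07 tcp [0.6093 0.2079 0.0623] F [ 0.2 -0.8  0. ] grip 65.1
tool y [0.789 0.615 0.001] z [ 0.615 -0.789  0.   ] x [ 0.001  0.    -1.   ] rows-units [ 0.51 -0.02  0.01] q7 -0.162
```

View pics/w9.png

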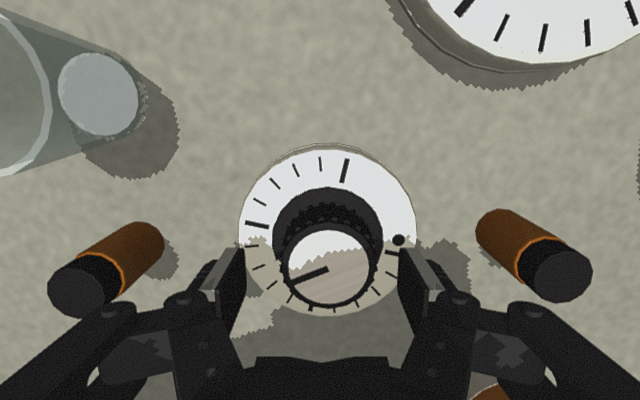

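View pics/s9.png

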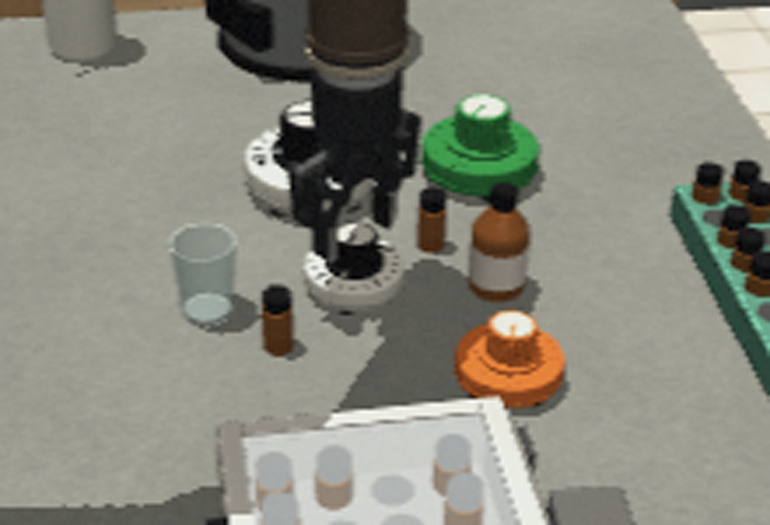

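```bash
python3 -c "
from h import *
W=cal('wrist');o=get_obs();M=R.from_euler('xyz',o['tool_rot']).as_matrix()
p=o['tcp_pos'];print(o['clock'],p)
for t in (-.005,0.0033,.014): print(t,proj(W,p+M@[t,0,0]), proj(W,p+M@[t,0.0325,0.011]),proj(W,p+M@[t,0.0325,-.011]),proj(W,p+M@[t,-0.0325,-.011]))
im=cv2.imread('pics/w9.png')
cv2.imwrite('pics/w9c.png',cv2.resize(im[180:340,190:450],(800,492),interpolation=2))"
```

```text
12.075 [0.60934126 0.20789911 0.0622674 ]
-0.005 [[322.64924584 281.17829768]] [[403.45507759 305.8516517 ]] [[407.06214248 255.49641804]] [[238.32913468 255.43188917]]
0.0033 [[322.59914415 271.3496485 ]] [[399.05390365 294.88792628]] [[402.27595417 246.90223249]] [[243.00576815 246.84507867]]
0.014 [[322.54214125 260.16716125]] [[394.03420818 282.38340734]] [[396.84467027 237.14969908]] [[248.31302541 237.1003739 ]]
```

View pics/w9c.png

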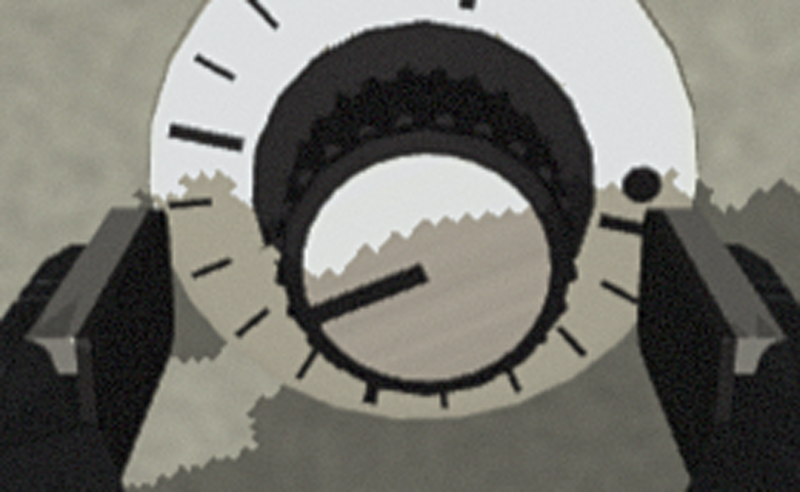

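```bash
python3 -m inch '[{"fingers":65,"offset":[0.2,0.1,-0.03],"twist":0},{"fingers":50,"offset":[0.2,0,0],"twist":0},{"fingers":48,"offset":[0,0,0],"twist":0},{"fingers":48,"offset":[0,0,0],"twist":0}]' 30; python3 -c "
from h import *
W=cal('wrist')
cv2.imwrite('pics/w10.png',cv2.resize(vision.get_image('wrist')[180:340,190:450,::-1],(800,492),interpolation=2))
plan([.609,.2073,.047])"
```

```text
clock: 12.58
tcp_pos: [0.6108, 0.2102, 0.0497]
tool_rot: [-2.489, 1.571, 2.885]
contact_force: [-0.2, 0.6, -0.8]
grip_width: 0.0481
t 12.62 tcp [0.6108 0.2102 0.0498] F [-0.4 -1.1  0.3] grip 48.1
tool y [0.789 0.615 0.   ] z [ 0.615 -0.789  0.   ] x [ 0.  0. -1.] rows-units [ 0.09 -0.11  0.04] q7 -0.172
```

View pics/w10.png

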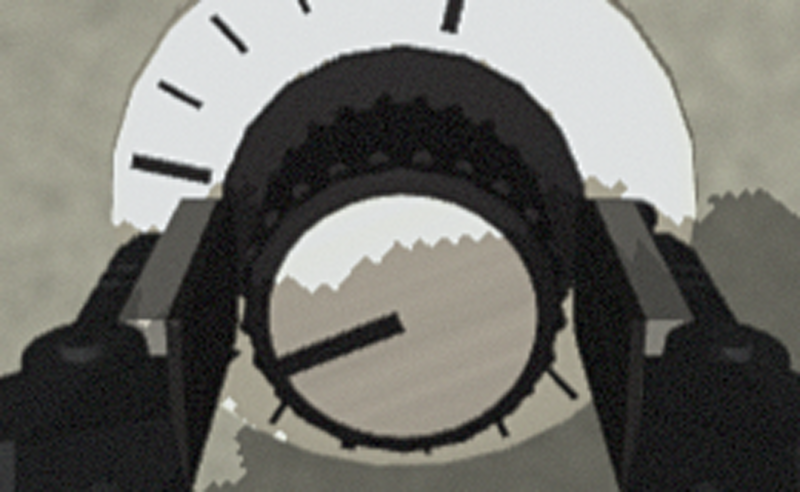

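```bash
python3 -m inch '[{"fingers":48,"offset":[0.12,0,0],"twist":0},{"fingers":36,"offset":[0,0,0],"twist":0},{"fingers":36,"offset":[0,0,0],"twist":0},{"fingers":36,"offset":[0,0,0],"twist":0}]' 50; python3 -m inch '[{"fingers":36,"offset":[0.03,0,0],"twist":0},{"fingers":36,"offset":[0,0,0],"twist":0}]'; python3 -m inch '[{"fingers":36,"offset":[0.03,0,0],"twist":0},{"fingers":36,"offset":[0,0,0],"twist":0}]'
```

```text
clock: 13.12
tcp_pos: [0.6106, 0.21, 0.046]
tool_rot: [-1.574, 1.57, -2.483]
contact_force: [0.1, 0.0, -0.2]
grip_width: 0.0383
clock: 13.38
tcp_pos: [0.6107, 0.21, 0.0455]
tool_rot: [-0.924, 1.57, -1.833]
contact_force: [-2.0, -2.3, 4.9]
grip_width: 0.0382
clock: 13.62
tcp_pos: [0.6107, 0.21, 0.045]
tool_rot: [-0.57, 1.57, -1.479]
contact_force: [-4.0, -2.8, 9.8]
grip_width: 0.0388
```

```bash
python3 -m inch '[{"fingers":36,"offset":[0.045,0,0],"twist":0},{"fingers":36,"offset":[0,0,0],"twist":0},{"fingers":36,"offset":[0,0,0],"twist":0}]'; python3 -c "
from cell import get_obs
import numpy as np
for i in range(2): o=get_obs();print(o['contact_force'].round(1),o['torque'].round(2),o['q'].round(2))"
```

```text
clock: 14.0
tcp_pos: [0.6107, 0.21, 0.0444]
tool_rot: [-0.174, 1.57, -1.083]
contact_force: [-6.6, -3.4, 14.3]
grip_width: 0.0386
[-6.6 -3.4 14.3] [-0.88  1.32  0.03] [ 0.02  0.76 -0.64  1.67  0.55  0.9  -0.18]
[-6.6 -3.4 14.3] [-0.88  1.32  0.03] [ 0.02  0.76 -0.64  1.67  0.55  0.9  -0.18]
```

```bash
python3 -m inch '[{"fingers":36,"offset":[0.02,-0.03,0],"twist":0},{"fingers":36,"offset":[0,0,0],"twist":0},{"fingers":36,"offset":[0,0,0],"twist":0}]'; python3 -c "
from h import *
cv2.imwrite('pics/s11.png',cv2.resize(vision.get_image('scene')[130:200,290:370,::-1],(680,595),interpolation=2))"
```

```text
clock: 14.38
tcp_pos: [0.6107, 0.21, 0.0442]
tool_rot: [0.964, 1.569, 0.055]
contact_force: [-3.7, -3.0, 14.6]
grip_width: 0.0383
```

View pics/s11.png

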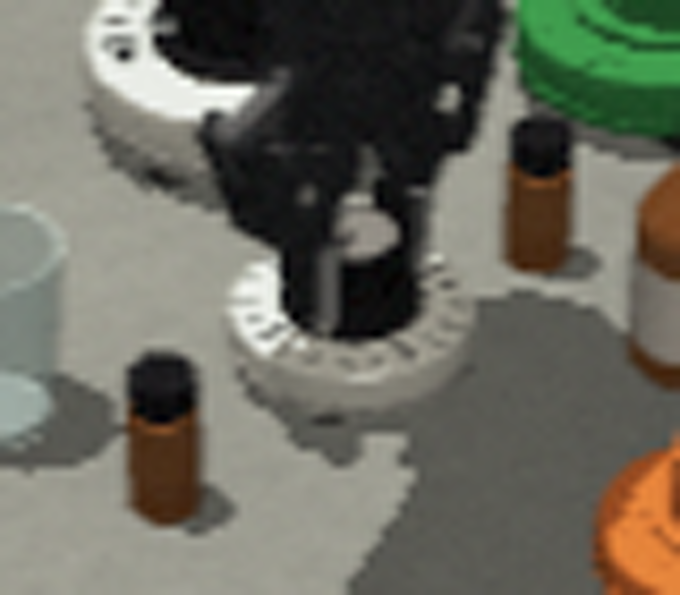

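```bash
python3 -m inch '[{"fingers":36,"offset":[0.02,-0.01,0.01],"twist":0},{"fingers":36,"offset":[0,0,0],"twist":0},{"fingers":36,"offset":[0,0,0],"twist":0.5},{"fingers":36,"offset":[0,0,0],"twist":0.5},{"fingers":36,"offset":[0,0,0],"twist":0.5}]'; python3 -c "
from cell import get_obs
o=get_obs();print(o['contact_force'].round(1),o['torque'].round(2))"
```

```text
clock: 15.05
tcp_pos: [0.6104, 0.2098, 0.0439]
tool_rot: [1.197, 1.569, 0.077]
contact_force: [-6.6, -4.2, 18.1]
grip_width: 0.0384
[-6.6 -4.2 18.1] [-0.7   1.53  0.24]
```

```bash
python3 -m inch '[{"fingers":36,"offset":[0,-0.06,0],"twist":0.3},{"fingers":36,"offset":[0,0,0],"twist":0.5},{"fingers":36,"offset":[0,0,0],"twist":0.5}]'; python3 -c "
from h import *
plan([.6107,.21,.0444])
cv2.imwrite('pics/s12.png',cv2.resize(vision.get_image('scene')[130:200,290:370,::-1],(680,595),interpolation=2))"
```

```text
clock: 15.42
tcp_pos: [0.61, 0.2096, 0.0442]
tool_rot: [1.689, 1.566, 0.387]
contact_force: [-2.2, -1.4, 15.4]
grip_width: 0.0388
t 15.43 tcp [0.61   0.2096 0.0442] F [-2.2 -1.4 15.4] grip 38.8
tool y [0.964 0.266 0.004] z [ 0.266 -0.964 -0.001] x [ 0.004  0.002 -1.   ] rows-units [-0.01  0.03 -0.01] q7 -0.513
```

View pics/s12.png

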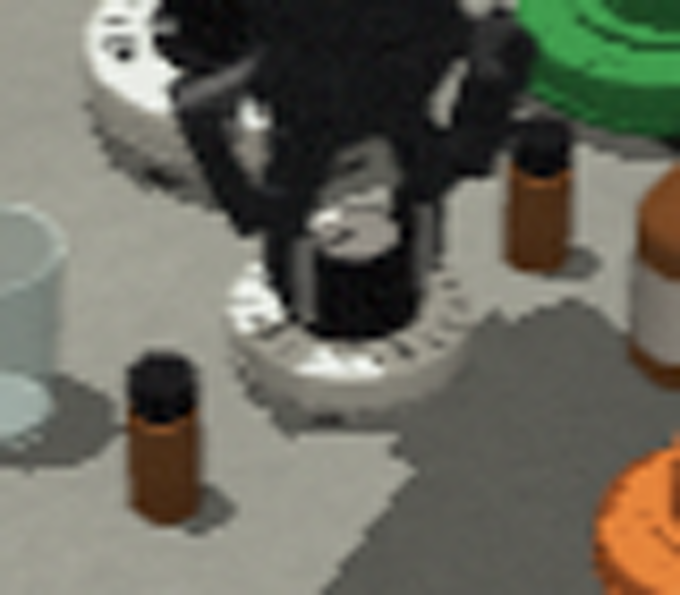

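```bash
python3 -c "
from h import *
import pickle
W=cal('wrist');pickle.dump(W,open('W13.pkl','wb'))
im=vision.get_image('wrist')[:,:,::-1]
cv2.imwrite('pics/w13.png',cv2.resize(im[160:340,180:460],(800,514),interpolation=2))
for a in (25,25-22.5): print(a,((proj(W,[[.6095+r*np.cos(np.radians(a)),.209+r*np.sin(np.radians(a)),.028] for r in (.031,.041)])-[180,160])*800/280).round())
"
```

```text
25 [[597. 251.]
 [660. 241.]]
2.5 [[591. 321.]
 [651. 333.]]
```

View pics/w13.png

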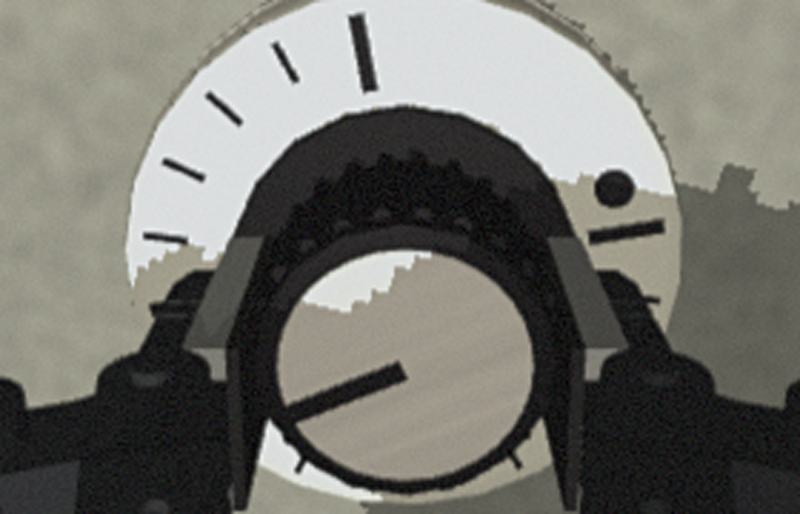

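```bash
python3 -m inch '[{"fingers":36,"offset":[0.01,0,0],"twist":0.7},{"fingers":36,"offset":[0,0,0],"twist":0.7},{"fingers":36,"offset":[0,0,0],"twist":0.7},{"fingers":36,"offset":[0,0,0],"twist":0.7}]'; python3 -c "
from h import *
plan([.6107,.21,.0444])"
```

```text
clock: 16.02
tcp_pos: [0.6093, 0.2096, 0.0439]
tool_rot: [2.104, 1.568, 0.411]
contact_force: [-5.0, -2.1, 18.1]
grip_width: 0.0388
t 16.02 tcp [0.6093 0.2096 0.0439] F [-5.  -2.1 18.1] grip 38.8
tool y [ 0.993 -0.122  0.003] z [-0.122 -0.993 -0.002] x [ 0.003  0.001 -1.   ] rows-units [-0.02  0.04 -0.02] q7 -0.843
```

```bash
python3 -m inch '[{"fingers":36,"offset":[-0.005,-0.03,0],"twist":0.7},{"fingers":36,"offset":[0,0,0],"twist":0.7},{"fingers":36,"offset":[0,0,0],"twist":0.7},{"fingers":36,"offset":[0,0,0],"twist":0.7}]'; python3 -c "
from h import *
plan([.6107,.21,.0444])"
```

```text
clock: 16.52
tcp_pos: [0.6087, 0.2098, 0.044]
tool_rot: [2.524, 1.567, 0.44]
contact_force: [-4.7, -0.7, 15.7]
grip_width: 0.0385
t 16.52 tcp [0.6087 0.2098 0.044 ] F [-4.7 -0.7 15.7] grip 38.5
tool y [ 0.871 -0.491  0.002] z [-0.491 -0.871 -0.003] x [ 0.003  0.002 -1.   ] rows-units [-0.01  0.06 -0.04] q7 -1.171
```

```bash
python3 -m inch '[{"fingers":36,"offset":[0.008,0,0],"twist":0.7},{"fingers":36,"offset":[0,0,0],"twist":0.7},{"fingers":36,"offset":[0,0,0],"twist":0.7},{"fingers":36,"offset":[0,0,0],"twist":0.7}]'; python3 -c "
from h import *
plan([.6107,.21,.0444])
import pickle
W=cal('wrist')
im=vision.get_image('wrist')[:,:,::-1]
cv2.imwrite('pics/w14.png',cv2.resize(im[160:340,180:460],(800,514),interpolation=2))
for a in (25,): print(a,((proj(W,[[.6095+r*np.cos(np.radians(a)),.209+r*np.sin(np.radians(a)),.028] for r in (.031,.041)])-[180,160])*800/280).round())
"
```

```text
clock: 17.02
tcp_pos: [0.6082, 0.2103, 0.0439]
tool_rot: [3.103, 1.567, 0.629]
contact_force: [-6.5, -1.1, 17.9]
grip_width: 0.038
t 17.02 tcp [0.6082 0.2103 0.0439] F [-6.5 -1.1 17.9] grip 38.0
tool y [ 0.619 -0.786  0.   ] z [-0.786 -0.619 -0.003] x [ 0.003  0.002 -1.   ] rows-units [-0.02  0.06 -0.06] q7 -1.494
25 [[462.  93.]
 [478.  29.]]
```

View pics/w14.png

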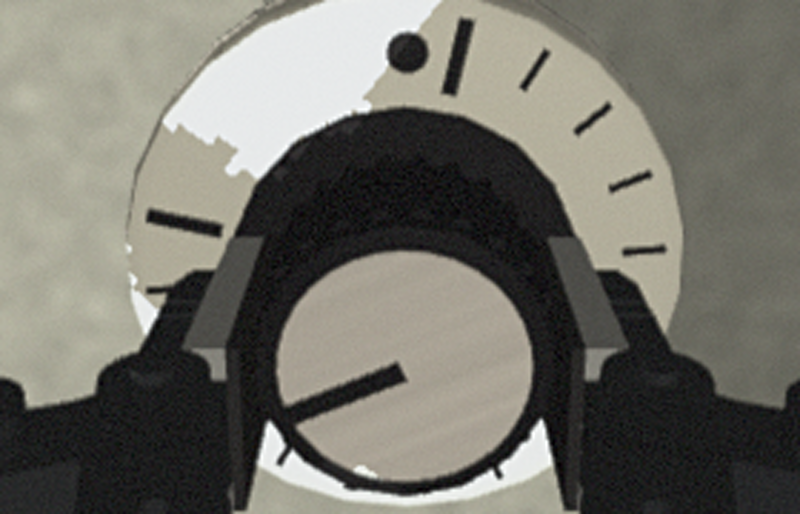

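```bash
python3 -m inch '[{"fingers":36,"offset":[-0.005,-0.02,0.04],"twist":0.6},{"fingers":36,"offset":[0,0,0],"twist":0.6},{"fingers":36,"offset":[0,0,0],"twist":0.6},{"fingers":36,"offset":[0,0,0],"twist":0.6}]'; python3 -c "
from h import *
M=plan([.6107,.21,.0444]); print(np.degrees(np.arctan2(M[1,1],M[0,1])))"
```

```text
clock: 17.58
tcp_pos: [0.6079, 0.2107, 0.0442]
tool_rot: [-2.861, 1.565, 0.614]
contact_force: [-2.5, 2.5, 15.8]
grip_width: 0.0387
t 17.57 tcp [0.6079 0.2107 0.0442] F [-2.5  2.5 15.8] grip 38.7
tool y [ 0.327 -0.945 -0.002] z [-0.945 -0.327 -0.006] x [ 0.005  0.003 -1.   ] rows-units [-0.01  0.05 -0.08] q7 -1.77
-70.92983893230023
```

```bash
python3 -m inch '[{"fingers":36,"offset":[0.005,-0.02,0.01],"twist":0.6},{"fingers":36,"offset":[0,0,0],"twist":0.6},{"fingers":36,"offset":[0,0,0],"twist":0.6},{"fingers":36,"offset":[0,0,0],"twist":0.5},{"fingers":36,"offset":[0,0,0],"twist":0}]'; python3 -c "
from h import *
M=plan([.6107,.21,.0444]); print(np.degrees(np.arctan2(M[1,1],M[0,1])))
im=vision.get_image('wrist')[:,:,::-1]
cv2.imwrite('pics/w15.png',cv2.resize(im[160:340,180:460],(800,514),interpolation=2))"
```

```text
clock: 18.2
tcp_pos: [0.6077, 0.2113, 0.0442]
tool_rot: [-2.586, 1.564, 0.569]
contact_force: [-1.7, 0.8, 15.5]
grip_width: 0.0386
t 18.2 tcp [0.6077 0.2113 0.0442] F [-1.7  0.8 15.5] grip 38.6
tool y [ 0.013 -1.    -0.003] z [-1.    -0.013 -0.005] x [ 0.005  0.003 -1.   ] rows-units [-0.01  0.04 -0.1 ] q7 -2.032
-89.24793422361175
```

View pics/w15.png

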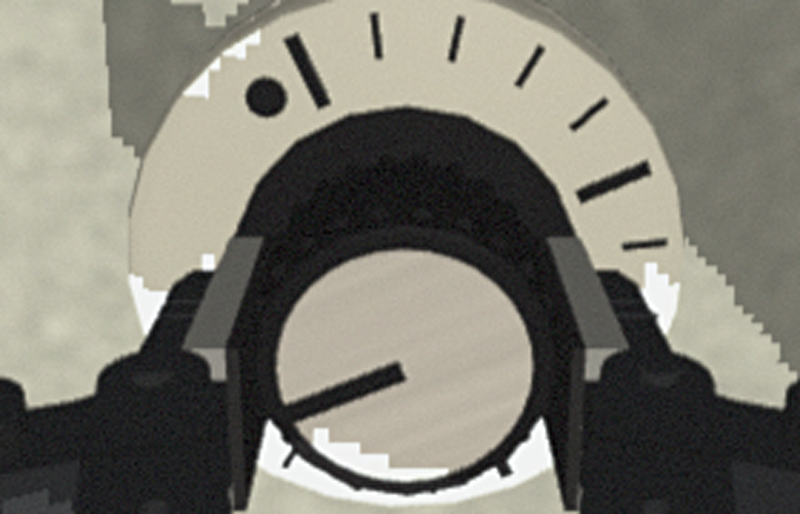

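```bash
cat > dialm.py <<'E'
from h import *
def meas(W,f,lines,bar,knob):
    ang=lambda p,c:np.degrees(np.arctan2(p[1]-c[1],p[0]-c[0]))
    # dial axis at scale plane: solve centre from tick midpoints (radius fit), lines dict minute->px
    pts={m:onz(W,f(*p),.028)[:2] for m,p in lines.items()}
    def r(x): return np.concatenate([pts[m]-x[:2]-x[3]*np.array([np.cos(x[2]-np.radians(18*m)),np.sin(x[2]-np.radians(18*m))]) for m in pts])*1000
    s=least_squares(r,[.609,.21,.44,.036]); z=np.degrees(s.x[2]); k=onz(W,f(*knob),.059)
    q1,q2=onz(W,f(*bar[0]),.059),onz(W,f(*bar[1]),.059)
    print('centre',s.x[:2].round(4),'zero dir',z.round(1),'r',s.x[3].round(4),'res',np.round(s.fun,1),'knob',k[:2].round(4))
    for p in (ang(q2,q1),ang(q2,k)): print('dial deg',round((z-p)%360,1),'min',round((z-p)%360/18,2))
E
python3 - <<'E'
from dialm import *; import pickle
W=cal('wrist'); s=800/280
meas(W,lambda u,v:(u/s+180,v/s+160),{0:(307,72),1:(377,36),2:(456,39),3:(530,66),4:(589,114),5:(615,183),6:(644,245)},((403,370),(290,413)),(405,362))
s8=618/134
meas(pickle.load(open('W8.pkl','rb')),lambda u,v:(u/s8+262,v/s8+120),{0:(497,365),5:(240,518),10:(74,273),15:(338,106),13:(193,104),14:(265,85),8:(118,468),7:(173,508)},((285,373),(187,413)),(289,368))
print(get_obs()['q'])
E
```

```text
centre [0.6096 0.2103] zero dir 25.6 r 0.0368 res [-1.5 -0.5  0.8  0.1  0.8 -0.   0.7 -0.3  0.4 -0.4 -1.   1.5 -0.2 -0.5] knob [0.6107 0.2107]
dial deg 271.7 min 15.1
dial deg 268.5 min 14.92
centre [0.6121 0.2108] zero dir 29.5 r 0.0372 res [-2.7 -3.4 -5.8 -0.1 -2.3  3.1  0.9 -0.2 -1.9  3.  -1.2  2.6  6.3 -4.
  6.7 -1. ] knob [0.6094 0.2109]
dial deg 148.7 min 8.26
dial deg 147.1 min 8.17
[-0.34537046  0.65908017 -0.09119766  1.71393193  0.07906408  0.76580816
 -2.03140865]
```

```bash
python3 -m inch '[{"fingers":36,"offset":[0.006,0,0.01],"twist":0.5},{"fingers":36,"offset":[0,0,0],"twist":0.5},{"fingers":36,"offset":[0,0,0],"twist":0}]'; python3 -c "
from h import *
import pickle
M=plan([.6107,.21,.0444]); print(np.degrees(np.arctan2(M[1,1],M[0,1])),get_obs()['torque'])
pickle.dump(cal('wrist'),open('W16.pkl','wb'))
im=vision.get_image('wrist')[:,:,::-1]
cv2.imwrite('pics/w16.png',cv2.resize(im[160:340,180:460],(800,514),interpolation=2))"
```

```text
clock: 18.62
tcp_pos: [0.6077, 0.2115, 0.0441]
tool_rot: [-2.446, 1.564, 0.569]
contact_force: [-1.0, 2.3, 16.6]
grip_width: 0.0385
t 18.62 tcp [0.6077 0.2115 0.0441] F [-1.   2.3 16.6] grip 38.5
tool y [-0.126 -0.992 -0.005] z [-0.992  0.126 -0.005] x [ 0.006  0.004 -1.   ] rows-units [-0.01  0.04 -0.1 ] q7 -2.146
-97.24267664488076 [ 0.3865461   0.34126228 -0.13836072]
```

View pics/w16.png

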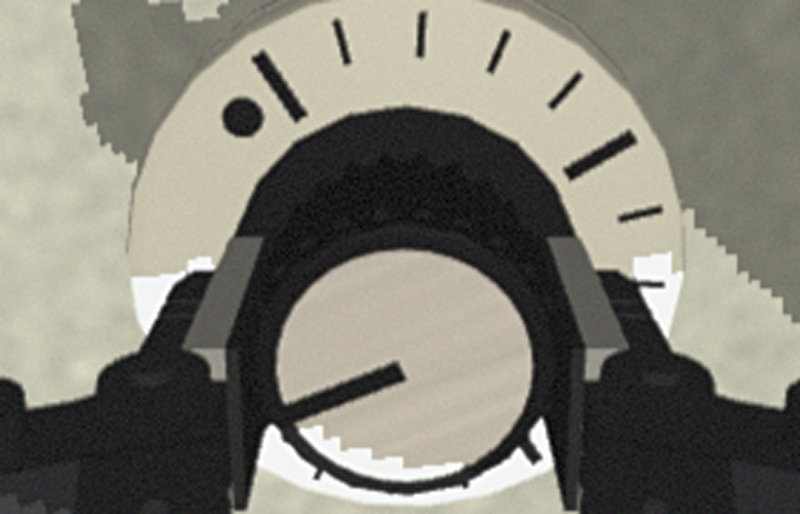

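```bash
python3 - <<'E'
from dialm import *; import pickle
W=pickle.load(open('W16.pkl','rb')); s=800/280
f=lambda u,v:(u/s+180,v/s+160)
meas(W,f,{0:(280,86),1:(344,42),2:(421,34),3:(499,51),4:(566,90),5:(601,154),6:(641,214)},((403,370),(288,413)),(405,362))
E
```

```text
centre [0.6098 0.2101] zero dir 25.6 r 0.0367 res [-1.4 -0.5  0.7  0.1  0.8  0.1  0.6 -0.2  0.4 -0.5 -0.8  1.6 -0.3 -0.6] knob [0.6107 0.2104]
dial deg 280.1 min 15.56
dial deg 276.8 min 15.38
```

```bash
python3 -m inch '[{"fingers":36,"offset":[0,0,0],"twist":-0.6},{"fingers":36,"offset":[0,0,0],"twist":-0.7},{"fingers":36,"offset":[0,0,0],"twist":-0.7},{"fingers":36,"offset":[0,0,0],"twist":-0.7}]'; python3 -c "
from h import *
M=plan([.6107,.21,.0444]); print(np.degrees(np.arctan2(M[1,1],M[0,1])),get_obs()['torque'])"
```

```text
clock: 19.18
tcp_pos: [0.6078, 0.2108, 0.0441]
tool_rot: [-2.867, 1.564, 0.529]
contact_force: [-1.4, 1.1, 15.7]
grip_width: 0.0386
t 19.18 tcp [0.6078 0.2108 0.0441] F [-1.4  1.1 15.7] grip 38.6
tool y [ 0.251 -0.968 -0.002] z [-0.968 -0.251 -0.006] x [ 0.006  0.003 -1.   ] rows-units [-0.01  0.05 -0.09] q7 -1.836
-75.45945792550015 [ 0.18681676  0.3571779  -0.22810073]
```

```bash
python3 -m inch '[{"fingers":36,"offset":[0.004,0,0],"twist":-0.7},{"fingers":36,"offset":[0,0,0],"twist":-0.7},{"fingers":36,"offset":[0,0,0],"twist":-0.7},{"fingers":36,"offset":[0,0,0],"twist":-0.7}]'; python3 -c "
from h import *
M=plan([.6107,.21,.0444]); print(np.degrees(np.arctan2(M[1,1],M[0,1])),get_obs()['torque'])"
```

```text
clock: 19.68
tcp_pos: [0.6081, 0.2103, 0.0441]
tool_rot: [2.932, 1.564, 0.435]
contact_force: [-1.6, -0.6, 16.5]
grip_width: 0.0385
t 19.68 tcp [0.6081 0.2103 0.0441] F [-1.6 -0.6 16.5] grip 38.5
tool y [ 0.601 -0.8    0.001] z [-0.8   -0.6   -0.007] x [ 0.006  0.003 -1.   ] rows-units [-0.01  0.06 -0.06] q7 -1.515
-53.09423356556534 [-0.09014301  0.29730039 -0.16606679]
```

```bash
python3 -m inch '[{"fingers":36,"offset":[0,0,0],"twist":-0.6},{"fingers":36,"offset":[0,0,0],"twist":-0.6},{"fingers":36,"offset":[0,0,0],"twist":-0.6},{"fingers":36,"offset":[0,0,0],"twist":0},{"fingers":36,"offset":[0,0,0],"twist":0}]'; python3 -c "
from h import *
import pickle
M=plan([.6107,.21,.0444]); print(np.degrees(np.arctan2(M[1,1],M[0,1])),get_obs()['torque'])
pickle.dump(cal('wrist'),open('W17.pkl','wb'))
im=vision.get_image('wrist')[:,:,::-1]
cv2.imwrite('pics/w17.png',cv2.resize(im[160:340,180:460],(800,514),interpolation=2))"
```

```text
clock: 20.3
tcp_pos: [0.6083, 0.21, 0.0441]
tool_rot: [2.612, 1.564, 0.363]
contact_force: [-0.8, -0.3, 17.3]
grip_width: 0.0386
t 20.3 tcp [0.6083 0.21   0.0441] F [-0.8 -0.3 17.3] grip 38.6
tool y [ 0.779 -0.627  0.004] z [-0.627 -0.779 -0.006] x [ 0.006  0.002 -1.   ] rows-units [-0.01  0.06 -0.05] q7 -1.31
-38.84493562248846 [-0.19482872  0.14455776  0.26295181]
```

View pics/w17.png

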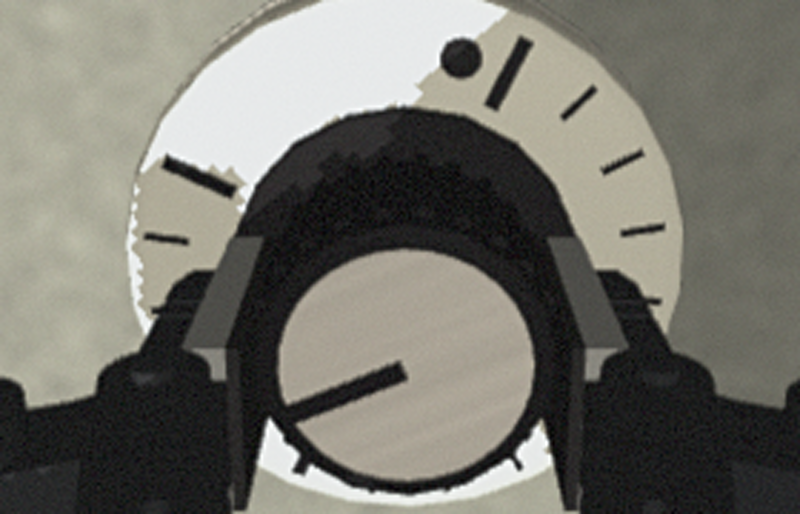

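```bash
python3 - <<'E'
from dialm import *; import pickle
W=pickle.load(open('W17.pkl','rb')); s=800/280
f=lambda u,v:(u/s+180,v/s+160)
meas(W,f,{0:(509,72),1:(580,102),2:(623,162),3:(643,230),15:(200,177),14:(166,239)},((403,370),(288,415)),(406,362))
E
```

```text
centre [0.6099 0.2106] zero dir 25.6 r 0.0369 res [-1.5 -0.4  0.7  0.3  0.5  0.   0.2 -0.1  0.8 -1.  -0.7  1.2] knob [0.6103 0.212 ]
dial deg 221.0 min 12.28
dial deg 218.0 min 12.11
```

```bash
python3 -m inch '[{"fingers":36,"offset":[0,0,0],"twist":-0.4},{"fingers":36,"offset":[0,0,0],"twist":0},{"fingers":36,"offset":[0,0,0],"twist":0}]'; python3 -c "
from h import *
M=plan([.6107,.21,.0444]); print(np.degrees(np.arctan2(M[1,1],M[0,1])),get_obs()['torque'])"; python3 -m inch '[{"fingers":36,"offset":[-0.05,0,0],"twist":0},{"fingers":36,"offset":[-0.045,0,0],"twist":0},{"fingers":36,"offset":[0,0,0],"twist":0}]'; python3 -c "
from h import *
M=plan([.6107,.21,.0444]); print(np.degrees(np.arctan2(M[1,1],M[0,1])),get_obs()['torque'])"
```

```text
clock: 20.72
tcp_pos: [0.6084, 0.2099, 0.0441]
tool_rot: [2.548, 1.564, 0.355]
contact_force: [-0.1, -0.9, 15.4]
grip_width: 0.0387
t 20.73 tcp [0.6084 0.2099 0.0441] F [-0.1 -0.9 15.4] grip 38.7
tool y [ 0.812 -0.583  0.004] z [-0.583 -0.812 -0.006] x [ 0.007  0.002 -1.   ] rows-units [-0.01  0.06 -0.05] q7 -1.264
-35.65975172730108 [-0.23567736  0.06806686  0.15816156]
clock: 21.1
tcp_pos: [0.6076, 0.2096, 0.0452]
tool_rot: [2.611, 1.566, 0.418]
contact_force: [4.9, 1.2, 6.2]
grip_width: 0.0388
t 21.1 tcp [0.6076 0.2096 0.0452] F [4.9 1.2 6.2] grip 38.8
tool y [ 0.812 -0.583  0.003] z [-0.583 -0.812 -0.004] x [ 0.005  0.002 -1.   ] rows-units [ 0.03  0.08 -0.07] q7 -1.263
-35.678692686156715 [ 0.25536155 -0.99335626 -0.01369628]
```

```bash
python3 -m inch '[{"fingers":36,"offset":[-0.03,0.05,-0.04],"twist":0},{"fingers":36,"offset":[0,0,0],"twist":0}]';  python3 -m inch '[{"fingers":65,"offset":[0,0,0],"twist":0},{"fingers":65,"offset":[0,0,0],"twist":0},{"fingers":65,"offset":[0,0,0],"twist":0},{"fingers":65,"offset":[-0.4,0,0],"twist":0},{"fingers":65,"offset":[-0.8,0,0],"twist":0},{"fingers":65,"offset":[-0.8,0,0],"twist":0},{"fingers":65,"offset":[-0.8,0,0.5],"twist":0},{"fingers":65,"offset":[-0.4,0,0.5],"twist":0},{"fingers":65,"offset":[0,0,0.3],"twist":0},{"fingers":65,"offset":[0,0,0],"twist":0}]'; python3 -c "
from h import *
import pickle
M=plan([.6107,.21,.0444])
pickle.dump(cal('wrist'),open('W18.pkl','wb'))
im=vision.get_image('wrist')[:,:,::-1]
cv2.imwrite('pics/w18.png',im)
s=vision.get_image('scene')[:,:,::-1]
cv2.imwrite('pics/s18.png',cv2.resize(s[90:340,230:450],None,fx=2.3,fy=2.3,interpolation=2))"
```

```text
clock: 21.35
tcp_pos: [0.6078, 0.2097, 0.0452]
tool_rot: [3.01, 1.569, 0.817]
contact_force: [1.6, 0.9, 6.8]
grip_width: 0.038
clock: 22.6
tcp_pos: [0.584, 0.176, 0.1402]
tool_rot: [-0.25, 1.57, -2.445]
contact_force: [0.5, 0.1, -0.6]
grip_width: 0.0651
t 22.6 tcp [0.584  0.176  0.1402] F [ 0.5  0.1 -0.6] grip 65.1
tool y [ 0.812 -0.584 -0.   ] z [-0.584 -0.812  0.001] x [-0.001 -0.001 -1.   ] rows-units [ 3.19  0.06 -1.44] q7 -1.186
```

View pics/w18.png

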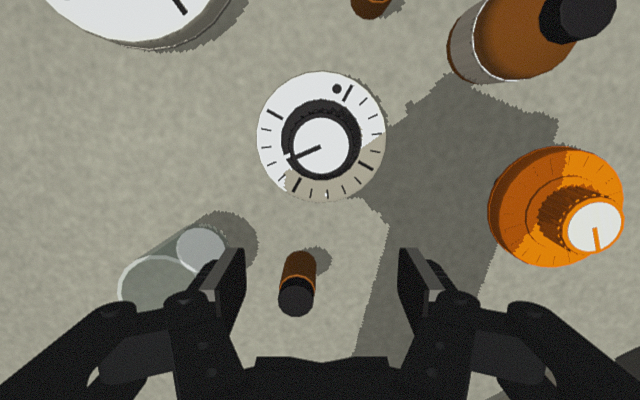

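View pics/s18.png

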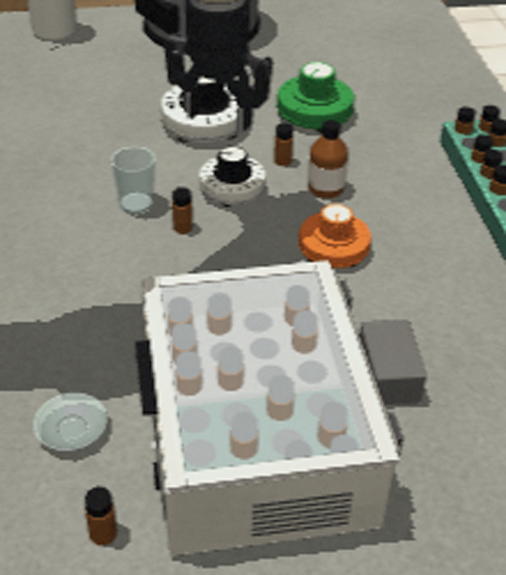

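```bash
python3 -c "
import cv2
im=cv2.imread('pics/w18.png'); cv2.imwrite('pics/w18c.png',cv2.resize(im[65:208,252:395],(572,572),interpolation=cv2.INTER_CUBIC))"
```

```text
(no output)
```

View pics/w18c.png

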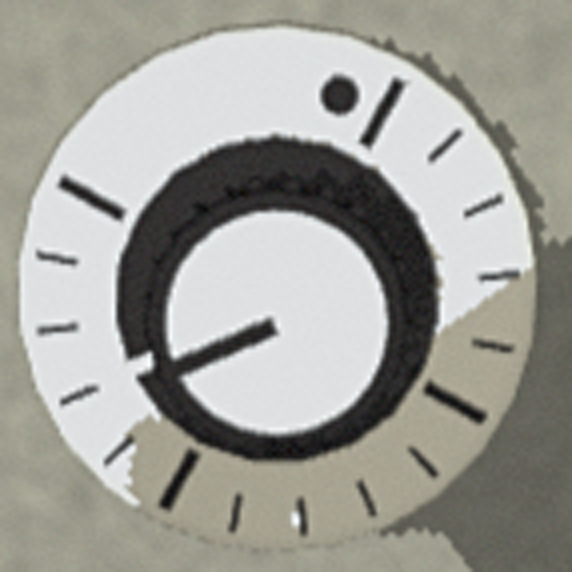

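```bash
python3 - <<'E'
from dialm import *; import pickle
W=pickle.load(open('W18.pkl','rb')); s=4
f=lambda u,v:(u/s+252,v/s+65)
L={0:(382,112),1:(445,145),2:(484,208),3:(500,276),4:(493,347),5:(456,403),6:(424,462),7:(370,498),8:(303,516),9:(236,513),10:(180,480),11:(118,450),12:(78,394),13:(57,329),14:(57,258),15:(92,198)}
meas(W,f,L,((272,327),(180,370)),(277,322))
P=np.array([onz(W,f(*p),.028)[:2] for p in L.values()])
c=least_squares(lambda x:np.hypot(*(P-x[:2]).T)-x[2],[.61,.21,.036]).x
an=np.degrees(np.unwrap(np.arctan2(*(P-c[:2]).T[::-1])));A=np.polyfit(np.arange(16),an,1);print(c,A,np.round(an-np.polyval(A,range(16)),1))
for u,v in ((145,362),(142,363),(148,360)):
    q=onz(W,f(u,v),.032)[:2]-c[:2];print('skirt',(A[1]-np.degrees(np.arctan2(q[1],q[0])))%360/18)
print('zero pt',onz(W,f(*L[0]),.028))
E
```

```text
centre [0.6086 0.21  ] zero dir 25.0 r 0.0374 res [-1.7 -0.5  0.6  0.3  0.6 -0.3  0.6 -0.2  0.2 -0.4 -0.7  1.7  0.1 -0.5
  0.4 -0.7 -0.2 -0.4 -0.3 -0.2  1.7  0.8 -0.6  0.2 -0.6  0.5 -0.6  0.5
 -0.4  0.7  0.8 -1.5] knob [0.6088 0.2105]
dial deg 215.8 min 11.99
dial deg 214.6 min 11.92
[0.60844171 0.20976139 0.03737015] [-18.09882926  25.80365977] [-0.1  0.  -0.4  0.1 -0.2  0.2  0.2  0.8  0.1 -0.1  0.1 -0.4 -0.5 -0.
 -0.   0.3]
skirt 12.185121830694529
skirt 12.189789243749116
skirt 12.201112869676402
zero pt [0.64079377 0.22533339 0.028     ]
```

```bash
python3 -m inch '[{"fingers":65,"offset":[-1,0,0],"twist":0},{"fingers":65,"offset":[-1,0,0.5],"twist":0},{"fingers":65,"offset":[-1,0,1],"twist":0},{"fingers":65,"offset":[0,0,1],"twist":0},{"fingers":65,"offset":[0,0,1],"twist":0},{"fingers":65,"offset":[0,0,0],"twist":0}]'; python3 - <<'E'
from h import *
S=cal('scene');h=np.load('cover.npy')
for n in ('scene','top'): 
    im=vision.get_image(n)[:,:,::-1]; cv2.imwrite(f'pics/{n}19.png',im)
Rz=R.from_euler('z',h[2]).as_matrix();H=np.array([h[0],h[1],.105])
print([proj(S,H+Rz@np.array(v))[0].round(1).tolist() for v in ((-.2,.131,.009),(-.2,-.131,.009),(0,-.131,.009),(0,.131,.009))])
a=cv2.imread('pics/scene0.png')[110:210,270:400];b=cv2.imread('pics/scene19.png')[110:210,270:400]
cv2.imwrite('pics/cmp.png',np.vstack([cv2.resize(x,(390,300),interpolation=2) for x in (a,b)]))
t0=cv2.imread('pics/top0.png')[120:260,170:340];t1=cv2.imread('pics/top19.png')[120:260,170:340]
cv2.imwrite('pics/cmpt.png',np.vstack([cv2.resize(x,(364,300),interpolation=2) for x in (t0,t1)]))
E
```

```text
clock: 23.45
tcp_pos: [0.5227, 0.0902, 0.2304]
tool_rot: [-0.12, 1.569, -2.315]
contact_force: [0.8, -0.1, 0.2]
grip_width: 0.0652
[[290.2, 211.5], [301.2, 303.4], [402.3, 290.5], [371.3, 203.4]]
```

View pics/cmp.png

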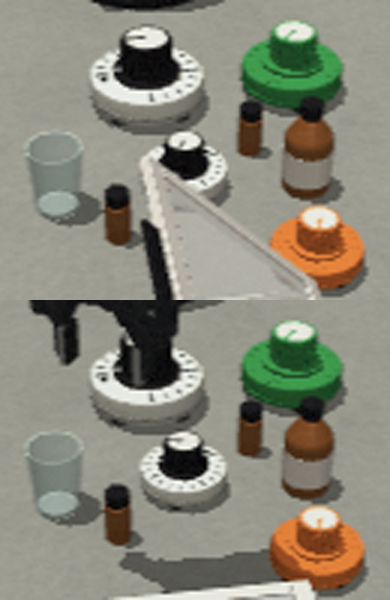

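View pics/cmpt.png

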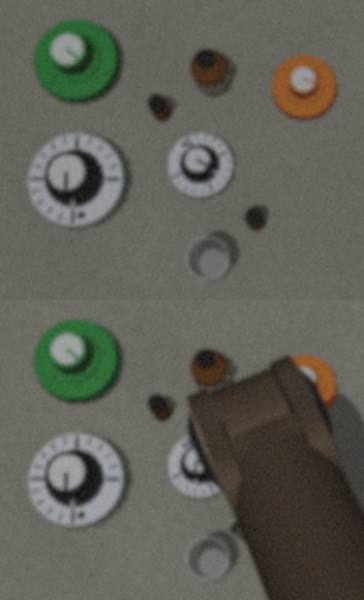

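View pics/scene19.png

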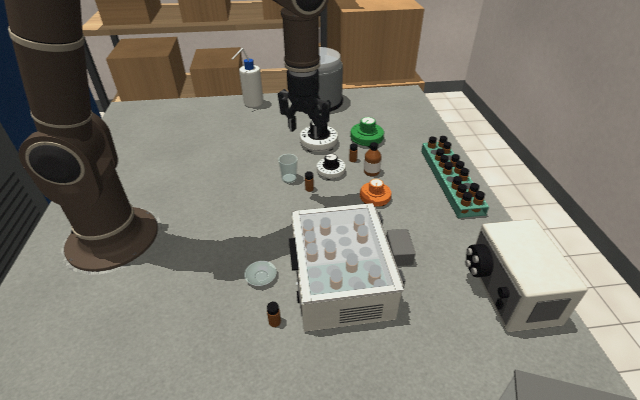

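The before/after crops show the timer and the visible bystanders unmoved. The cover corners sit within about 4 px of where a shut cover would project, and the arm is clear.

```bash
python3 -c "
from cell import job
print(job.sign_off())"
```

```text
the job is handed in; nothing more can be done
None
```

I shut the cover and set the timer to about 12 minutes. The job was handed in at about 23.5 s of the 56 s allowed; sign-off reports no verdict.

- **Cover:** I pressed it down onto the rim, with about 29 N at the end. The last scene picture shows it shut.
- **Timer used:** the small white one, which is not green or orange and is smaller than the other white one.
- **Dial:** I turned it up to about 277–280° (the 15-minute mark is 270°, the end stop 286°), then back down, and let go. I pushed down with about 14.5–18 N while turning.
- **Final reading:** the last close view gave 11.92 and 11.99 min from the bar on the knob's top. The less certain white line on the skirt gave about 12.19 min, so these disagree slightly.
- **Timer position:** the zero line points to about 25° before and after. Wrist-camera estimates of the zero point differ by about 6 mm (limit 20 mm). That is close to the wrist camera's own error, and the scene pictures show no visible shift.
- **Other things:** the scene and top pictures show no bystander moved. In the last top picture the arm hid one vial and part of the timer, but both are visible in the scene view.

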